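# Lock the tube block into the dry-block heater

### The job

Set the aluminium tube block into the slideway of the white block heater, drawbolt first, and push it in until it rests against the sprung copper pads while the cam disc still stands open. Then swing the cam's lever clockwise, about half a turn, until it goes firm and its hook has drawn the block flush and tight against the grey end wall, without forcing the cam against the bolt or past firm. Keep the block upright, leave the other things where they are and let go of everything.

Things in the scene. Friction and masses are not known exactly. Their poses are not given: they have to be found in the camera images.
- dock: White block heater, fixed. Origin on the cam axis at bench height; +x is the way the block slides in, toward the cam; z up. Base x -178 to 48 mm, 100 mm wide; slideway floor 14 mm above the bench. Rails 14 mm high, 67.5 mm apart at x -34 to -88, flaring to 80 mm apart at x -119; open floor before that. Cam housing behind the end wall: 88 mm wide, top at 53 mm.
- cam (a joint): Turn of the steel cam disc, rad: 0 = open; grows clockwise from above; starts within 0.12 of 0, range -0.25 to 4. By 0.5 its hook has passed behind the bolt head (or jams on it if the block is not against the pads), then draws 3 mm per rad. The block meets the wall at 2.1 to 3.5 rad; from there the turning moment climbs from about 0.2 N m by 0.1 N m per 0.1 rad. It stays where it is left.
- lever_mid (a point): Point in the cam's black lever, 40 mm from the cam axis, 70 mm above the bench; it turns with the cam. The lever is a flat-sided bar 12 mm wide, 59 to 80 mm above the bench, from the hub (26 mm across) to a round red end (17 mm across) 60 mm from the axis. At cam 0 it points along the heater's +y, then swings over +x (the far side) toward -y. Pushed here, firm means 8 to 12 N while moving.
- end_wall: Grey end wall of the slideway, fixed: origin in the middle of its front face, at floor level (heater's x -34 mm). 35 mm high, 88 mm wide, with a 20 mm wide opening for the drawbolt. Two copper pads on springs stand 3 mm proud of it, 14 to 30 mm either side of the middle: 3 N starts them, 15 N presses them flush.
- block_mid (a point): Centre of the aluminium tube block, 22 mm above its underside: 84 long (x), 64 wide (y), 44 mm high, 0.5 to 0.7 kg, six tube holes. +x points to the face with the drawbolt. Black handle rib across the middle of the top: 12 mm thick (x), 52 mm long (y), 44 to 76 mm above the underside. When home it lies at x -76, y 0, z 36 mm in the heater's frame.
- tube_block: The same block with its drawbolt; origin in the middle of its underside, same axes. The bolt sticks out of the +x face 22 mm above the underside: 8 mm shank, upright cross head 10 mm thick and 23 mm tall, 24 mm in front of the face at its centre. The bolt is screwed out up to 1.8 mm more or less (not measured), which shifts the angle where the cam goes firm.
- reagent_white: White reagent bottle, black cap, 48 mm across, 92 mm tall, origin under its centre: leave alone.
- timer: White bench timer, 62 x 62 x 15 mm, origin under its centre: leave alone.
- petri_dish: Petri dish, 62 mm across, 13 mm high, origin under its centre: leave alone.
- beaker: Glass beaker, 55 mm across, 68 mm tall, origin under its centre: leave alone.

How it is judged:
On the way, in this order (a step that is already met when the one before it is completed fails the run):
1. the block stands in the slideway, pushed in against the pads, with the cam still open (under 0.35 rad) (x of block_mid in the frame of dock above -0.0805 m and value of joint cam below 0.35 rad and y of block_mid in the frame of dock between -0.004 and 0.004 m and z of block_mid in the frame of dock between 0.034 and 0.0385 m), for 0.1 s.
2. the cam is turned past 1 rad with the block still against the pads: the hook has caught the bolt (x of block_mid in the frame of dock above -0.0805 m and value of joint cam above 1 rad and y of block_mid in the frame of dock between -0.004 and 0.004 m and z of block_mid in the frame of dock between 0.034 and 0.0385 m), for 0.1 s.
At the end, for the whole second after the job is handed in: The block lies in the slideway flush with the end wall (within 0.8 mm, square within 0.05 rad), pressed on it with over 10 N by the cam's hook alone; the cam stands past 2 rad; the block is at rest and nothing is held (x of block_mid in the frame of dock above -0.0768 m and y of block_mid in the frame of dock between -0.004 and 0.004 m and z of block_mid in the frame of dock between 0.034 and 0.0385 m and angle between the x axis of block_mid and the x axis of dock, either way round below 0.05 rad and value of joint cam above 2 rad and contact force between tube_block and cam above 5 N and contact force between tube_block and end_wall above 10 N and linear speed of tube_block below 0.005 m/s and angle between block_mid's own z axis and vertical below 0.05 rad); the robot touches nothing.
It fails at once if the cam presses on the drawbolt with more than 85 N (jammed on its head or overtightened) (contact force between tube_block and cam above 85 N).
It fails at once if the block tips by more than 0.4 rad (angle between block_mid's own z axis and vertical above 0.4 rad).
It fails at once if a bystander is moved by more than 15 mm (distance of any of reagent_white, timer, petri_dish, beaker from where it was at the start of the episode above 0.015 m).
It also fails if it takes over 64 s, if anything falls off the work surface, if the arm or the gripper's body presses on something with over 40 N, if the wrist force passes 120 N, or if a joint passes its speed limit or range.

### The arm

A 6-joint arm with a two-finger parallel gripper is mounted at the origin on a cart in front of the work surface, level with it; the furniture and walls round the work are solid. World frame = base frame: x ahead of the robot, y to its left, z up, the work surface at z = 0. Lengths are in m, angles in rad, forces in N, time in s.
With the tool pointing down it reaches from about 0.35 to 0.775 m from the base axis. Payload 7.3 kg.
Tool frame: the origin (TCP) lies at the very end of the fingers, on their centre line; the grasp point (between the pads) lies 19 mm behind it; x points along the fingers, y is the direction in which the jaws open and shut, and the axes are right-handed (so a half turn about x gives the same grasp; the last joint's range is limited). The gripper opens to 92 mm and grips with 3 to 60 N. Pads are 19 mm wide; open, the fingers measure 130 mm over their backs; the gripper's body (75 mm by 190 mm) begins 47 mm behind the grasp point.
Start: joints at [1.082, 0.342, 1.524, -0, 1.275, -0.146], TCP at [0.176, 0.494, 0.227] pointing down, gripper open.
Joint ranges: [-2.53, 2.53], [-0.77, 2.02], [0.04, 2.7], [-1, 4.14], [0.28, 2.66], [-3.11, 3.11]. Speed limits (rad/s): [2.57, 2.57, 3.14, 3.14, 3.14, 3.14].

### API

Orientations are given as [roll, pitch, yaw] about the fixed x, y, z axes, in that order (R = Rz(yaw) Ry(pitch) Rx(roll)).
In Python, from cell import observe, vision, job gives the robot as it stands.
- The arm moves only by the tool send_rows, never from a script. Its argument "motion" is a list of rows, each an object with "hand": the opening, from -1 (shut) to 1 (fully open), so that 0 is half open; "slide": the shift along the tool's x, y, z in mm, a list of three; "spin": the turn about the tool's x in rad. In form: [{"hand": hand, "slide": [tx, ty, tz], "spin": spin}, ...]. A call has 1 to 8 rows; each row shifts and turns the pose as measured when the row begins, along the tool's axes as they then stand; what a row does not reach is not made up. A row lasts 1/10 s, in which the tool goes at most 50 mm and 8.59 degrees, less where a joint would pass 70% of its speed; a pose out of reach is approached as far as the arm can. A call with a gripper value outside its range is refused whole. The fingers move at their own pace and stop on an object; "grip_force" is the grip in N (left out, the last holds). Time passes only in rows, so rows that do not move let the fingers close. It gives the time, the measured TCP pose, the force and the opening at its end, in the units of the state.
- observe(): the state, without advancing time (a new reading comes with each control period).
- vision.read_camera(name): name is "scene" or "top" or "wrist"; returns a dict with "pixels" (400x640x3 uint8, blue, green, red), "range_z" (400x640 float32, m along the optical axis (not along the pixel's ray), 0 where there is no reading), "fx", "fy", "cx", "cy" (pixels), "world_from_camera" (4x4, takes a point from camera to world coordinates); the wrist camera has in their place "T_tool_cam" (4x4, takes a point from camera to tool coordinates, whose origin is the TCP and whose axes are the tool frame's). Camera axes: x right, y down, z forward; pixel columns grow to the right and rows downward; lengths in m; the calibration is good to about 2 mm. A picture is of the moment at which its call begins: read the wrist's pose just before it.
- job.hand_in(): hands the job in, once; it reports no verdict.
Trained networks look in a picture, given as the dict that the camera call returned (one of the last four; its "shot" number tells which), for a name from the list of things; names that differ only in an ending like _2 or _b are one class to them, and where a whole thing is asked for, a point or a joint stands for the part that bears it (a point fixed in the world has none). Each returns a list of dicts, best first, with "conf" (0 to 1); they miss things now and then, are a little off and sometimes report something else, mostly with a low value. They report only what shows in the picture. A call takes as long as a camera call.
- vision.search_frame(picture, thing): "uv" ([column, row] in pixels, amid what is visible of it).
- vision.cut_out(picture, thing): "mask" (400x640 bool, what is visible of it) and "uv" ([column, row] in pixels, amid what is visible of it).
The state is a dict: "time": time; "qpos": joint angles; "qvel": joint speeds; "joint_efforts": joint torques, N m; "tool_pos": TCP position; "tool_rot": TCP orientation; "contact_force": force on the tool from outside, world axes, zero at the start; "torque": the same for the moment, N m; "opening": finger opening in m.
Only numpy, scipy, OpenCV 4.12 (cv2) and the standard library are available. Lean on these libraries where they do the work, as an engineer would, in place of code of your own. Each camera call takes 0.05 s, during which the arm holds its last target.

## Working session

There is one attempt and no reset: what is moved stays moved. The work goes in short steps, Python scripts to look and compute and a tool call to move; the robot and the scene stay as the last step left them, time stands still between calls to the robot, and variables do not carry over. Pictures are saved under pics/ and viewed, and the job is handed in when it is done.

Besides the shell and the picture viewer there is one more tool, called after "Call:" as name([rows], argument=value, ...), one row to a line, values as JSON. send_rows: Moves the arm, as the interface text tells. Its arguments: {"type":"object","properties":{"motion":{"type":"array","items":{"type":"object","properties":{"hand":{"type":"number"},"slide":{"type":"array","items":{"type":"number"}},"spin":{"type":"number"}}}},"grip_force":{"type":"number"}},"required":["motion"]}

```bash
mkdir -p pics; ls
cat > h.py <<'E'
import numpy as np, cv2, json
from cell import observe, vision, job
def pts(p):
    z=p["range_z"]; v,u=np.mgrid[0:400,0:640]
    P=np.stack([(u-p["cx"])/p["fx"]*z,(v-p["cy"])/p["fy"]*z,z],-1)
    T=np.array(p["world_from_camera"]) if "world_from_camera" in p else p["T"]
    W=P@T[:3,:3].T+T[:3,3]; W[z==0]=np.nan
    return W
E
python3 - <<'E'
from h import *
s=observe(); print(s)
for n in ["scene","top"]:
    p=vision.read_camera(n); cv2.imwrite(f"pics/{n}0.png",p["pixels"]); W=pts(p); np.save(f"/tmp/{n}0.npy",W)
    print(n,p["fx"],np.round(p["world_from_camera"],3).tolist())
    for t in ["dock","cam","lever_mid","end_wall","block_mid","tube_block","reagent_white","timer","petri_dish","beaker"]:
        for r in vision.cut_out(p,t)[:2]:
            m=r["mask"]; 
            print(t,round(r["conf"],2),np.round(r["uv"]),m.sum(),np.round(np.nanmedian(W[m],0),3),np.round(np.nanmax(W[m][:,2]),3))
E
```

```text
pics
{'time': 0.0, 'qpos': array([ 1.08195506e+00,  3.42740635e-01,  1.52501886e+00, -3.88486838e-05,
        1.27541851e+00, -1.45992841e-01]), 'qvel': array([-1.21987733e-03,  7.75527438e-04,  3.78298746e-04, -6.12221834e-05,
       -2.28615695e-04, -8.15403150e-04]), 'joint_efforts': array([-1.14004513e-03, -4.31237090e+01, -2.44225144e+01,  7.17837154e-02,
        5.57622034e-02, -8.90174761e-05]), 'tool_pos': array([0.17627896, 0.49407868, 0.22603504]), 'tool_rot': array([-1.69336121,  1.56921054, -2.0361983 ]), 'contact_force': array([-0.26899777, -0.23258221,  0.31386562]), 'torque': array([ 0.0083794 , -0.05280946,  0.03393133]), 'opening': 0.09155662221628896}
scene 511.1904359979829 [[0.88, -0.258, 0.398, 0.007], [-0.474, -0.486, 0.734, -1.043], [0.004, -0.835, -0.55, 0.802], [0.0, 0.0, 0.0, 1.0]]
dock 0.85 [306. 186.] 2259 [0.562 0.048 0.018] 0.084
cam 0.53 [320. 170.] 262 [0.608 0.048 0.064] 0.084
lever_mid 0.83 [319. 175.] 207 [0.606 0.046 0.068] 0.084
end_wall 0.73 [321. 174.] 277 [0.608 0.048 0.064] 0.084
end_wall 0.5 [311. 188.] 53 [0.567 0.017 0.036] 0.052
block_mid 
[... 296 characters left out ...]
0.6 [297. 149.] 412 [0.632 0.254 0.044] 0.071
top 414.79647419445615 [[0.012, -0.982, 0.189, 0.343], [-1.0, -0.013, -0.002, -0.022], [0.005, -0.189, -0.982, 1.092], [0.0, 0.0, 0.0, 1.0]]
dock 0.82 [281. 199.] 3342 [0.547 0.067 0.017] 0.086
cam 0.75 [286. 168.] 435 [0.61  0.054 0.066] 0.086
end_wall 0.37 [361. 262.] 615 [ 0.382 -0.142  0.014] 0.02
block_mid 0.93 [438. 205.] 1027 [ 0.526 -0.327  0.043] 0.083
tube_block 0.78 [438. 203.] 1042 [ 0.526 -0.328  0.043] 0.083
reagent_white 0.6 [400. 145.] 388 [ 0.676 -0.233  0.069] 0.098
timer 0.58 [361. 263.] 608 [ 0.382 -0.142  0.014] 0.02
petri_dish 0.83 [214. 192.] 425 [0.555 0.253 0.014] 0.02
beaker 0.57 [205. 160.] 490 [0.64  0.269 0.032] 0.073
```

Run:
```python
import cv2,numpy as np
a=cv2.imread("pics/top0.png");cv2.imwrite("pics/top0c.png",cv2.resize(a[110:310,180:480],None,fx=2.66,fy=2.66,interpolation=cv2.INTER_CUBIC))
a=cv2.imread("pics/scene0.png");cv2.imwrite("pics/scene0c.png",cv2.resize(a[120:320,230:450],None,fx=3,fy=3,interpolation=cv2.INTER_CUBIC))
```

```text
(no output)
```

View pics/top0c.png

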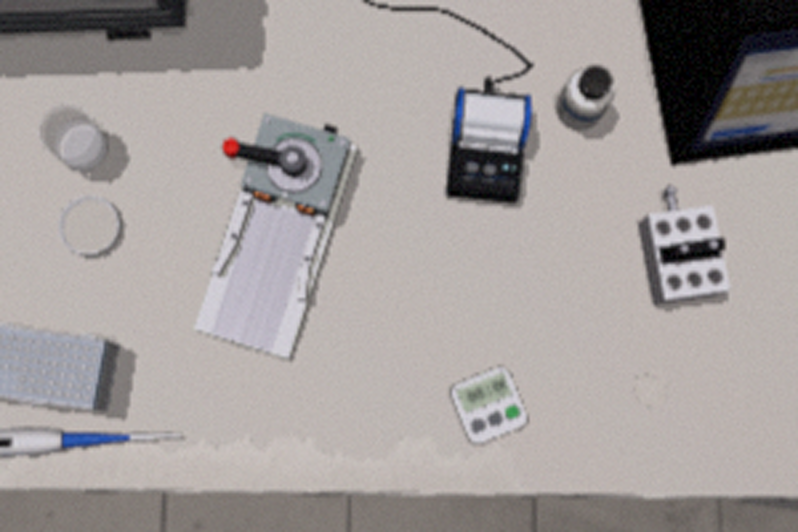

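View pics/scene0c.png

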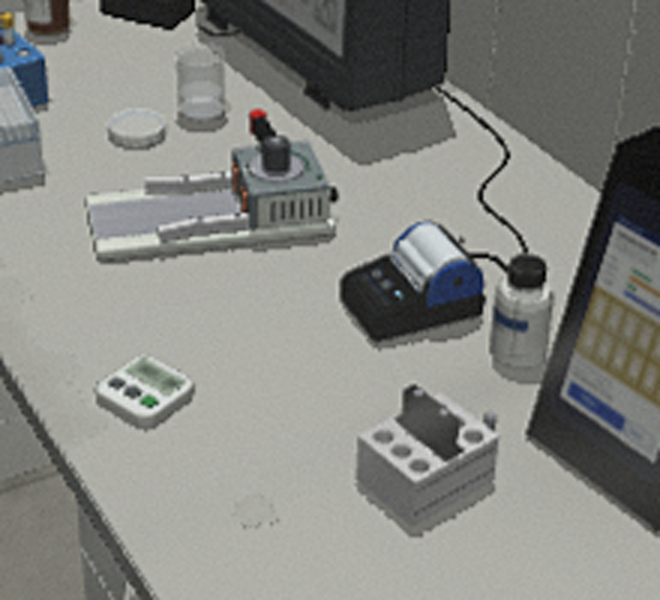

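Run:
```python
from h import *
from scipy.spatial.transform import Rotation as R
s=observe(); print(np.round(R.from_euler('xyz',s['tool_rot']).as_matrix(),3))
p=vision.read_camera("wrist"); print(np.round(p["T_tool_cam"],4).tolist(),p["fx"],p["cx"],p["cy"])
def rect(P):
    (c,sz,a)=cv2.minAreaRect(P[:,:2].astype(np.float32)); return np.round(c,4),np.round(sz,4),round(a,1)
for n in ["scene","top"]:
    W=np.load(f"/tmp/{n}0.npy")
    def sel(x0,x1,y0,y1,z0,z1):
        m=(W[...,0]>x0)&(W[...,0]<x1)&(W[...,1]>y0)&(W[...,1]<y1)&(W[...,2]>z0)&(W[...,2]<z1); return W[m]
    t=sel(.3,.5,-.1,.0,-.02,.02); b=np.median(t[:,2]); print(n,"table",b)
    print("top face",rect(sel(.44,.6,-.41,-.28,.039+b,.049+b)))
    print("rib",rect(sel(.44,.6,-.41,-.28,.066+b,.08+b)))
    print("bolt",np.round(np.median(sel(.565,.6,-.37,-.27,.01+b,.04+b),0),4))
    print("housing",rect(sel(.5,.7,-.05,.15,.048+b,.056+b)))
    q=sel(.5,.7,-.05,.2,.062+b,.084+b);print("lever",rect(q),len(q))
    print("base",rect(sel(.38,.7,-.05,.17,.010+b,.03+b)))
```

```text
[[ 0.     0.336  0.942]
 [ 0.     0.942 -0.336]
 [-1.     0.    -0.   ]]
[[-0.0003, -0.3006, 0.9537, -0.1579], [1.0, 0.0003, 0.0005, 0.0006], [-0.0004, 0.9537, 0.3006, -0.0819], [0.0, 0.0, 0.0, 1.0]] 277.4005728185106 317.65449226351944 197.87734998044158
scene table 0.00010863311813480436
top face (array([ 0.5287, -0.3322]), array([0.0859, 0.0683]), 8.3)
rib (array([ 0.529, -0.334]), array([0.0144, 0.0514]), 8.6)
bolt [ 0.5734 -0.3522  0.0283]
housing (array([0.6103, 0.0488]), array([0.0968, 0.0788]), 73.6)
lever (array([0.6133, 0.0742]), array([0.081 , 0.0237]), 73.7) 143
base (array([0.548 , 0.0652]), array([0.1057, 0.2333]), 73.3)
top table 0.0005449413186977559
top face (array([ 0.5303, -0.3341]), array([0.084 , 0.0659]), 8.9)
rib (array([ 0.5301, -0.3337]), array([0.0122, 0.0512]), 9.5)
bolt [ 0.5852 -0.3242  0.027 ]
housing (array([0.6118, 0.0479]), array([0.0887, 0.0784]), 73.6)
lever (array([0.6111, 0.075 ]), array([0.0789, 0.0251]), 85.2) 217
base (array([0.5488, 0.0663]), array([0.1002, 0.2306]), 73.5)
```

```bash
cat >> h.py <<'E'
from scipy.spatial.transform import Rotation as Rot
def pose():
    s=observe(); M=Rot.from_euler('xyz',s['tool_rot']).as_matrix()
    return s, s['tool_pos'], np.arctan2(M[1,1],M[0,1]), M
def plan(via, hand, vmax=48, n=None):
    """via: list of (x,y,z,heading or None)"""
    s,p,h,M=pose(); p=p.copy(); out=[]
    for (x,y,z,hd) in via:
        t=np.array([x,y,z]); hd=h if hd is None else hd
        N=n or max(1,int(np.ceil(max(np.linalg.norm(t-p)*1000/vmax, abs(hd-h)/0.145))))
        d=(t-p)/N*1000; dh=(hd-h)/N
        for i in range(N):
            ty=np.array([np.cos(h),np.sin(h)]); tz=np.array([np.sin(h),-np.cos(h)])
            out.append((hand,[int(round(-d[2])),int(round(d[:2]@ty)),int(round(d[:2]@tz))],round(-dh,2))); h+=dh
        p=t
    print("now",np.round(s['tool_pos'],4),"h",round(pose()[2],4),"t",s['time'])
    for i,o in enumerate(out):
        if i%8==0: print('--')
        print('{"hand":%s,"slide":%s,"spin":%s},'%(o[0],o[1],o[2]),end='')
    print()
E
python3 - <<'E'
from h import *
plan([(.45,.15,.226,None),(.49,-.29,.2,.155)],1)
E
```

```text
now [0.1765 0.4945 0.2268] h 1.228 t 1.15
--
{"hand":1,"slide":[0, -23, 37],"spin":-0.0},{"hand":1,"slide":[0, -23, 37],"spin":-0.0},{"hand":1,"slide":[0, -23, 37],"spin":-0.0},{"hand":1,"slide":[0, -23, 37],"spin":-0.0},{"hand":1,"slide":[0, -23, 37],"spin":-0.0},{"hand":1,"slide":[0, -23, 37],"spin":-0.0},{"hand":1,"slide":[0, -23, 37],"spin":-0.0},{"hand":1,"slide":[0, -23, 37],"spin":-0.0},--
{"hand":1,"slide":[0, -23, 37],"spin":-0.0},{"hand":1,"slide":[0, -23, 37],"spin":-0.0},{"hand":1,"slide":[3, -40, 19],"spin":0.11},{"hand":1,"slide":[3, -38, 23],"spin":0.11},{"hand":1,"slide":[3, -35, 27],"spin":0.11},{"hand":1,"slide":[3, -32, 30],"spin":0.11},{"hand":1,"slide":[3, -29, 34],"spin":0.11},{"hand":1,"slide":[3, -25, 36],"spin":0.11},--
{"hand":1,"slide":[3, -21, 39],"spin":0.11},{"hand":1,"slide":[3, -17, 41],"spin":0.11},{"hand":1,"slide":[3, -12, 42],"spin":0.11},{"hand":1,"slide":[3, -8, 44],"spin":0.11},
```

Call:
send_rows([
  {"hand": 1,"slide": [0,-23,37],"spin": 0},
  {"hand": 1,"slide": [0,-23,37],"spin": 0},
  {"hand": 1,"slide": [0,-23,37],"spin": 0},
  {"hand": 1,"slide": [0,-23,37],"spin": 0},
  {"hand": 1,"slide": [0,-23,37],"spin": 0},
  {"hand": 1,"slide": [0,-23,37],"spin": 0},
  {"hand": 1,"slide": [0,-23,37],"spin": 0},
  {"hand": 1,"slide": [0,-23,37],"spin": 0},
])

```text
time: 1.95
tool_pos: [0.3986, 0.2169, 0.2268]
tool_rot: [1.282, 1.566, 0.95]
contact_force: [0.6, -0.2, 0.3]
opening: 0.0919
```

Call:
send_rows([
  {"hand": 1,"slide": [0,-23,37],"spin": 0},
  {"hand": 1,"slide": [0,-23,37],"spin": 0},
  {"hand": 1,"slide": [3,-40,19],"spin": 0.11},
  {"hand": 1,"slide": [3,-38,23],"spin": 0.11},
  {"hand": 1,"slide": [3,-35,27],"spin": 0.11},
  {"hand": 1,"slide": [3,-32,30],"spin": 0.11},
  {"hand": 1,"slide": [3,-29,34],"spin": 0.11},
  {"hand": 1,"slide": [3,-25,36],"spin": 0.11},
])

```text
time: 2.75
tool_pos: [0.4826, -0.129, 0.2084]
tool_rot: [1.446, 1.561, 0.43]
contact_force: [0.1, 0.7, -0.0]
opening: 0.0919
```

```bash
cat > wr.py <<'E'
from h import *
def wrist(name):
    s,p,h,M=pose()
    q=vision.read_camera("wrist"); T=np.eye(4);T[:3,:3]=M;T[:3,3]=p
    q["T"]=T@np.array(q["T_tool_cam"]); cv2.imwrite(f"pics/{name}.png",q["pixels"]); return q,pts(q)
def rect(P):
    (c,sz,a)=cv2.minAreaRect(P[:,:2].astype(np.float32)); return np.round(c,4),np.round(sz,4),round(a,1)
def sel(W,x0,x1,y0,y1,z0,z1):
    m=(W[...,0]>x0)&(W[...,0]<x1)&(W[...,1]>y0)&(W[...,1]<y1)&(W[...,2]>z0)&(W[...,2]<z1); return W[m]
E
python3 - <<'E'
from wr import *
plan([(.50,-.28,.2,.155)],1)
q,W=wrist("w1"); np.save("/tmp/w1.npy",W)
r=vision.cut_out(q,"lever_mid")
print([(x["conf"],x["uv"]) for x in r])
E
```

```text
now [ 0.4826 -0.129   0.2084] h 0.5542 t 2.75
--
{"hand":1,"slide":[2, -16, 34],"spin":0.1},{"hand":1,"slide":[2, -13, 36],"spin":0.1},{"hand":1,"slide":[2, -9, 37],"spin":0.1},{"hand":1,"slide":[2, -5, 38],"spin":0.1},
[(0.69, [515.7, 94.8])]
```

View pics/w1.png

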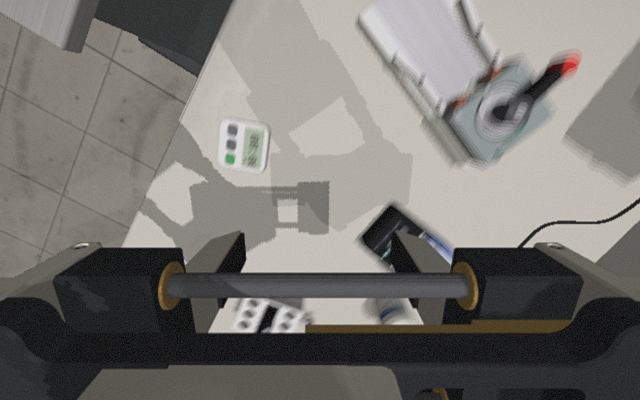

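Call:
send_rows([
  {"hand": 1,"slide": [2,-16,34],"spin": 0.1},
  {"hand": 1,"slide": [2,-13,36],"spin": 0.1},
  {"hand": 1,"slide": [2,-9,37],"spin": 0.1},
  {"hand": 1,"slide": [2,-5,38],"spin": 0.1},
  {"hand": 1,"slide": [0,0,0],"spin": 0},
])

```text
time: 3.35
tool_pos: [0.5, -0.2864, 0.1991]
tool_rot: [1.872, 1.561, 0.441]
contact_force: [-0.2, 0.2, -0.2]
opening: 0.0919
```

Run:
```python
from wr import *
q,W=wrist("w2"); print(pose()[1:3])
t=sel(W,.42,.6,-.28,-.1,-.02,.02); b=np.median(t[:,2]); print("table",b)
print("top face",rect(sel(W,.44,.6,-.41,-.26,.039+b,.049+b)))
P=sel(W,.44,.6,-.41,-.26,.068+b,.082+b);print("rib",rect(P),np.median(P[:,2]))
P=sel(W,.57,.61,-.36,-.27,.01+b,.04+b);print("bolt",len(P),np.median(P,0))
```

```text
(array([ 0.49983245, -0.28415159,  0.19923564]), np.float64(0.1430205587950361))
table -0.0005665258714724619
top face (array([ 0.5301, -0.332 ]), array([0.0841, 0.0647]), 9.1)
rib (array([ 0.5296, -0.3319]), array([0.0114, 0.0514]), 9.4) 0.07533925691187504
bolt 139 [ 0.58989158 -0.32118765  0.02582484]
```

View pics/w2.png

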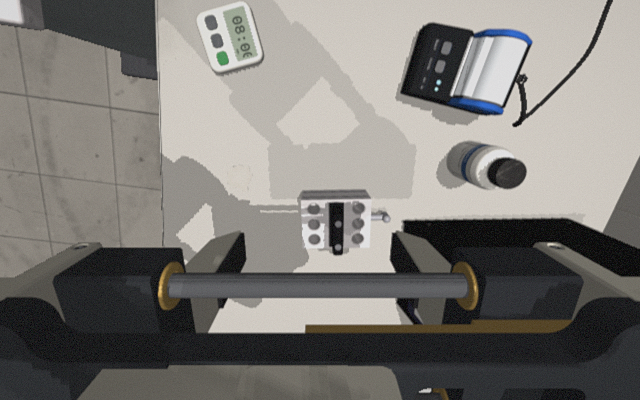

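Run:
```python
from wr import *
for n in ["scene0","top0"]:
    W=np.load(f"/tmp/{n}.npy"); 
    for z0,z1 in[(.01,.1),(.1,.2),(.2,.3),(.3,.6)]:
        P=sel(W,.55,.9,-.5,-.22,z0,z1); print(n,z0,len(P), np.round(P.min(0),3) if len(P) else '',np.round(P[P[:,1].argmax()],3) if len(P) else '')
    for z0,z1 in[(.09,.2),(.2,.3),(.3,.6)]:
        P=sel(W,.55,1,-.15,.35,z0,z1); print(n,z0,len(P), np.round(P.min(0),3) if len(P) else '',np.round(P[P[:,1].argmax()],3) if len(P) else '')
plan([(.53,-.332,.125,.16),(.53,-.332,.052,.16)],1)
```

```text
scene0 0.01 4409 [ 0.55  -0.462  0.01 ] [ 0.678 -0.22   0.07 ]
scene0 0.1 4064 [ 0.647 -0.46   0.1  ] [ 0.671 -0.322  0.187]
scene0 0.2 4744 [ 0.668 -0.456  0.2  ] [ 0.808 -0.3    0.247]
scene0 0.3 1160 [ 0.767 -0.407  0.3  ] [ 0.826 -0.338  0.338]
scene0 0.09 4845 [ 0.747 -0.15   0.09 ] [0.75  0.35  0.153]
scene0 0.2 5660 [ 0.747 -0.15   0.2  ] [0.848 0.35  0.297]
scene0 0.3 8674 [ 0.767 -0.15   0.3  ] [0.919 0.35  0.37 ]
top0 0.01 2259 [ 0.55  -0.464  0.01 ] [ 0.67  -0.22   0.026]
top0 0.1 2323 [ 0.648 -0.461  0.1  ] [ 0.848 -0.296  0.19 ]
top0 0.2 4854 [ 0.673 -0.458  0.2  ] [ 0.85  -0.297  0.244]
top0 0.3 1383 [ 0.769 -0.406  0.3  ] [ 0.829 -0.337  0.32 ]
top0 0.09 5081 [ 0.751 -0.15   0.09 ] [0.753 0.35  0.161]
top0 0.2 11038 [ 0.75 -0.15  0.2 ] [0.841 0.35  0.296]
top0 0.3 1731 [ 0.769 -0.15   0.3  ] [0.814 0.35  0.3  ]
now [ 0.4998 -0.2842  0.1992] h 0.143 t 3.4
--
{"hand":1,"slide":[37, 12, 26],"spin":-0.01},{"hand":1,"slide":[37, 11, 26],"spin":-0.01},{"hand":1,"slide":[37, 0, 0],"spin":-0.0},{"hand":1,"slide":[37, 0, 0],"spin":-0.0},
```

Call:
send_rows([
  {"hand": 0,"slide": [37,12,26],"spin": -0.01},
  {"hand": 0,"slide": [37,12,26],"spin": -0.01},
  {"hand": 0,"slide": [0,0,0],"spin": 0},
])

```text
time: 3.7
tool_pos: [0.5342, -0.3282, 0.1246]
tool_rot: [1.966, 1.558, 0.568]
contact_force: [-0.0, 0.8, -0.5]
opening: 0.0724
```

Run:
```python
from wr import *
plan([(.5298,-.332,.049,.162)],0)
```

```text
now [ 0.5342 -0.3282  0.1246] h 0.1722 t 3.7
--
{"hand":0,"slide":[38, -3, 1],"spin":0.01},{"hand":0,"slide":[38, -3, 1],"spin":0.01},
```

Call:
send_rows([
  {"hand": 0,"slide": [30,-3,2],"spin": 0.01},
  {"hand": 0,"slide": [30,-2,1],"spin": 0},
  {"hand": 0,"slide": [15,0,0],"spin": 0},
  {"hand": 0,"slide": [0,0,0],"spin": 0},
])

```text
time: 4.1
tool_pos: [0.5324, -0.3243, 0.0507]
tool_rot: [1.995, 1.557, 0.597]
contact_force: [-0.1, 0.4, -0.1]
opening: 0.0467
```

Run:
```python
from wr import *
s,p,h,M=pose();print(p,h,np.round(M[:,0],4))
q,W=wrist("w3")
```

```text
[ 0.532424   -0.32434805  0.0507448 ] 0.17245845699861664 [ 0.0117  0.008  -0.9999]
```

View pics/w3.png

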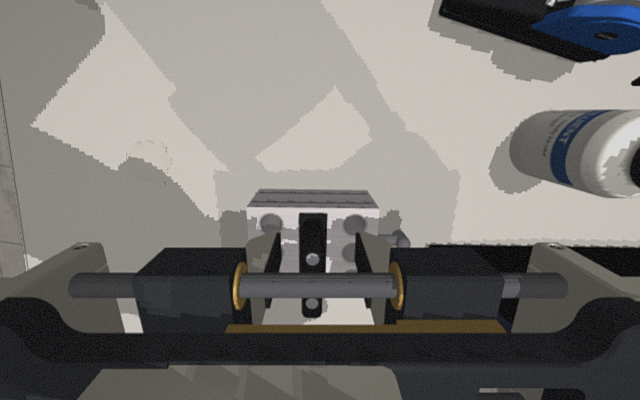

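Call:
send_rows([
  {"hand": 0,"slide": [1,-4,7],"spin": 0.01},
  {"hand": 0,"slide": [0,0,0],"spin": 0},
])

```text
time: 4.35
tool_pos: [0.5317, -0.332, 0.0545]
tool_rot: [1.648, 1.554, 0.242]
contact_force: [0.5, -0.9, 0.3]
opening: 0.0459
```

Run:
```python
from wr import *
s,p,h,M=pose();print(p,h,np.round(M[:,0],4))
```

```text
[ 0.53174864 -0.33200073  0.05447109] 0.16468470683473826 [ 0.0167  0.0041 -0.9999]
```

Call:
send_rows([
  {"hand": 0,"slide": [4,-2,0],"spin": 0},
  {"hand": 0,"slide": [0,0,0],"spin": 0},
  {"hand": 0,"slide": [0,0,0],"spin": 0},
])

```text
time: 4.65
tool_pos: [0.5306, -0.3332, 0.0531]
tool_rot: [1.469, 1.55, 0.062]
contact_force: [-0.4, 0.7, 0.1]
opening: 0.0456
```

Run:
```python
from wr import *
for i in range(3):
    s,p,h,M=pose();print(p,h,np.round(M[:,0],4))
print(s['qvel'])
vision.read_camera("wrist")
s,p,h,M=pose();print(p,h,np.round(M[:,0],4))
```

```text
[ 0.53064376 -0.33323488  0.05310554] 0.16459916501169958 [ 0.0204  0.0013 -0.9998]
[ 0.53064376 -0.33323488  0.05310554] 0.16459916501169958 [ 0.0204  0.0013 -0.9998]
[ 0.53064376 -0.33323488  0.05310554] 0.16459916501169958 [ 0.0204  0.0013 -0.9998]
[-0.00480127 -0.00354372  0.00971386 -0.00309899  0.00019879 -0.00360742]
[ 0.53056456 -0.33321198  0.05298941] 0.16453054274640422 [ 0.0202  0.0014 -0.9998]
```

Call:
send_rows([
  {"hand": 0,"slide": [4,-1,0],"spin": 0},
  {"hand": -1,"slide": [1,0,0],"spin": 0},
  {"hand": -1,"slide": [0,0,0],"spin": 0},
  {"hand": -1,"slide": [0,0,0],"spin": 0},
  {"hand": -1,"slide": [0,0,0],"spin": 0},
  {"hand": -1,"slide": [0,0,0],"spin": 0},
], grip_force=40)

```text
time: 5.3
tool_pos: [0.5295, -0.3333, 0.0474]
tool_rot: [1.495, 1.551, 0.089]
contact_force: [-3.2, 0.2, 6.6]
opening: 0.012
```

Run:
```python
from wr import *
s,p,h,M=pose();print(p,h,np.round(M[:,0],4),s['opening'],s['contact_force'])
plan([(p[0],p[1],.13,None)],-1)
```

```text
[ 0.52951411 -0.33333627  0.04736641] 0.1644936801440302 [ 0.0197  0.0018 -0.9998] 0.011995428467410713 [-3.1994559   0.17539445  6.59254864]
now [ 0.5295 -0.3333  0.0474] h 0.1645 t 5.3
--
{"hand":-1,"slide":[-41, 0, 0],"spin":-0.0},{"hand":-1,"slide":[-41, 0, 0],"spin":-0.0},
```

Call:
send_rows([
  {"hand": -1,"slide": [-15,0,0],"spin": 0},
  {"hand": -1,"slide": [-35,0,0],"spin": 0},
  {"hand": -1,"slide": [-35,0,0],"spin": 0},
  {"hand": -1,"slide": [0,0,0],"spin": 0},
])

```text
time: 5.7
tool_pos: [0.5251, -0.3313, 0.1295]
tool_rot: [2.165, 1.557, 0.759]
contact_force: [-0.2, -1.1, -5.3]
opening: 0.0117
```

Run:
```python
from wr import *
s,p,h,M=pose();print(p,h,np.round(M[:,0],4),s['opening'],s['contact_force'])
c=np.array([.611,.0475]);a=-.288
ex=np.array([np.cos(a),np.sin(a)])
t=c-.17*ex; print(t)
plan([(.50,-.2,.155,.16),(t[0],t[1],.155,a)],-1,vmax=40)
```

```text
[ 0.52505719 -0.33133411  0.1294918 ] 0.16458296951610088 [ 0.0099  0.0094 -0.9999] 0.011678464285334143 [-0.24409652 -1.09161858 -5.26432937]
[0.44800164 0.09578598]
now [ 0.5251 -0.3313  0.1295] h 0.1646 t 5.7
--
{"hand":-1,"slide":[-6, -1, -33],"spin":0.0},{"hand":-1,"slide":[-6, -1, -33],"spin":0.0},{"hand":-1,"slide":[-6, -1, -33],"spin":0.0},{"hand":-1,"slide":[-6, -1, -33],"spin":0.0},{"hand":-1,"slide":[0, -1, -38],"spin":0.06},{"hand":-1,"slide":[0, -3, -37],"spin":0.06},{"hand":-1,"slide":[0, -5, -37],"spin":0.06},{"hand":-1,"slide":[0, -7, -37],"spin":0.06},--
{"hand":-1,"slide":[0, -9, -36],"spin":0.06},{"hand":-1,"slide":[0, -11, -36],"spin":0.06},{"hand":-1,"slide":[0, -13, -35],"spin":0.06},{"hand":-1,"slide":[0, -15, -34],"spin":0.06},
```

Payload reads about 5.3 N, which fits the block weight. Carry it over.

Call:
send_rows([
  {"hand": -1,"slide": [-6,-1,-33],"spin": 0},
  {"hand": -1,"slide": [-6,-1,-33],"spin": 0},
  {"hand": -1,"slide": [-6,-1,-33],"spin": 0},
  {"hand": -1,"slide": [-6,-1,-33],"spin": 0},
  {"hand": -1,"slide": [0,-1,-38],"spin": 0.06},
  {"hand": -1,"slide": [0,-3,-37],"spin": 0.06},
  {"hand": -1,"slide": [0,-5,-37],"spin": 0.06},
  {"hand": -1,"slide": [0,-7,-37],"spin": 0.06},
])

```text
time: 6.5
tool_pos: [0.4635, -0.0461, 0.1418]
tool_rot: [-2.553, 1.55, 2.068]
contact_force: [0.3, 0.0, -5.3]
opening: 0.012
```

Call:
send_rows([
  {"hand": -1,"slide": [0,-9,-36],"spin": 0.06},
  {"hand": -1,"slide": [0,-11,-36],"spin": 0.06},
  {"hand": -1,"slide": [0,-13,-35],"spin": 0.06},
  {"hand": -1,"slide": [0,-10,-25],"spin": 0.06},
  {"hand": -1,"slide": [0,0,0],"spin": 0},
])

```text
time: 7.0
tool_pos: [0.4356, 0.1011, 0.1362]
tool_rot: [-1.892, 1.538, 2.48]
contact_force: [-0.3, -1.2, -5.2]
opening: 0.0119
```

Run:
```python
from wr import *
q,W=wrist("w4")
p=vision.read_camera("top"); W=pts(p);np.save("/tmp/top1.npy",W);cv2.imwrite("pics/top1.png",p["pixels"][100:300,180:480].repeat(2,0).repeat(2,1))
s,P,h,M=pose();print(P,h,np.round(M[:,0],4),s['opening'],s['contact_force'])
```

```text
[0.43616233 0.09879083 0.13629592] -0.33942358302040354 [-0.0258  0.019  -0.9995] 0.01152379344923932 [-0.24336545  0.24533172 -5.68299169]
```

View pics/w4.png

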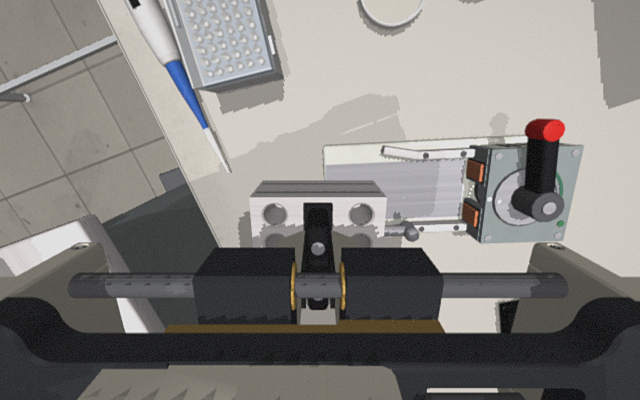

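View pics/top1.png

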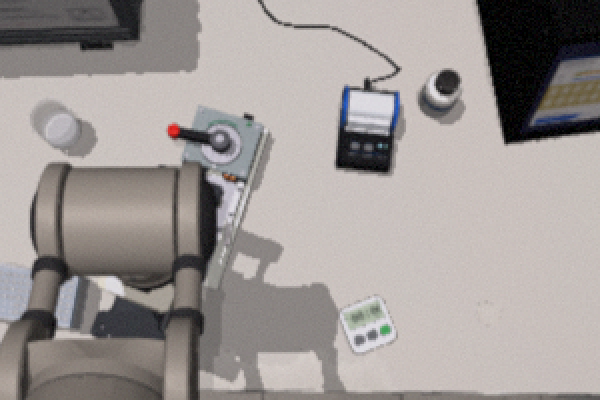

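```bash
cat > dockfit.py <<'E'
from wr import *
from scipy.optimize import least_squares
def meas(name):
    q,W=wrist(name); s,P,h,M=pose(); print("tcp",np.round(P,4),"h",round(h,4),"tilt",np.round(M[:2,0],4),"F",np.round(s['contact_force'],1))
    t=sel(W,.3,.75,-.2,.3,-.012,.012); b=np.median(t[:,2]); print("table",round(b,4))
    R=sel(W,.5,.72,-.06,.16,.046+b,.059+b); z=np.median(R[:,2]);print("housing",rect(R),len(R),round(z,4))
    B=sel(W,.36,.72,-.08,.2,.009+b,.034+b);print("base",rect(B),len(B))
    # block top in tool frame
    c=P-.0*M[:,0]
    T=(W-P)@M   # tool coords
    m=(T[...,0]>-.002)&(T[...,0]<.012)&(abs(T[...,1])<.06)&(abs(T[...,2])<.05)
    Q=W[m]; 
    if len(Q)>50: print("block top",rect(Q),len(Q),np.round(np.median(Q,0),4), "tool x",np.median(T[m][:,0]))
    return q,W,T
E
python3 - <<'E'
from dockfit import *
q,W,T=meas("w5")
np.savez("/tmp/w5.npz",W=W,T=T)
E
```

```text
tcp [0.4368 0.0981 0.1366] h -0.3407 tilt [-0.0249  0.0189] F [-0.1 -0.2 -6.7]
table -0.0005
housing (array([0.612 , 0.0493]), array([0.0886, 0.0807]), 73.5) 6173 0.0529
base (array([0.5427, 0.0703]), array([0.0998, 0.217 ]), 73.5) 11024
block top (array([0.4405, 0.1123]), array([0.0378, 0.0843]), 70.4) 4841 [0.4456 0.1192 0.1327] tool x 0.004077090684810603
```

Run:
```python
from wr import *
W=np.load("/tmp/w5.npz")["W"]
for n,w in (("wrist",W),("top1",np.load("/tmp/top1.npy")),("top0",np.load("/tmp/top0.npy"))):
    P=sel(w,.55,.7,-.02,.15,.062,.1)
    print(n,np.round(np.percentile(P[:,2],[5,50,95]),4),rect(P),len(P))
    H=sel(w,.55,.7,-.02,.15,.0815,.1)
    if len(H)>5:print("hubtop",rect(H),len(H))
a=-.288;ex=np.array([np.cos(a),np.sin(a)]);ey=np.array([-ex[1],ex[0]])
# dock-frame profile of wrist points with guess origin (.611,.0478)
L=(W[...,:2]-[.609,.0487]); X=L@ex;Y=L@ey;Z=W[...,2]
v,u=np.mgrid[0:400,0:640]
# profile along centre lines y=+-22: z vs x
for y0 in(-35,-22,0,22,40):
    m=(abs(Y*1000-y0)<2)&(X>-.2)&(X<.07)&np.isfinite(Z)
    xs=X[m]*1000;zs=Z[m]*1000
    print(y0,[(int(b),round(float(np.median(zs[(xs>=b)&(xs<b+3)])))) for b in range(-186,63,3) if ((xs>=b)&(xs<b+3)).sum()>1])
for x0 in(-140,-100,-60,-45):
    m=(abs(X*1000-x0)<3)&(abs(Y)<.07)&np.isfinite(Z); ys=Y[m]*1000;zs=Z[m]*1000
    print("x",x0,[(b,round(float(np.median(zs[(ys>=b)&(ys<b+2)])))) for b in range(-60,61,2) if ((ys>=b)&(ys<b+2)).sum()>1])
```

```text
wrist [0.0642 0.0791 0.0819] (array([0.6117, 0.0782]), array([0.0805, 0.026 ]), 83.5) 3485
hubtop (array([0.6165, 0.0762]), array([0.0759, 0.0239]), 72.5) 347
top1 [0.0675 0.0806 0.0847] (array([0.6105, 0.075 ]), array([0.0789, 0.0253]), 85.7) 225
hubtop (array([0.6111, 0.0742]), array([0.0749, 0.024 ]), 85.7) 85
top0 [0.0671 0.0803 0.0843] (array([0.6111, 0.075 ]), array([0.0789, 0.0251]), 85.2) 225
hubtop (array([0.6098, 0.0753]), array([0.0761, 0.0243]), 88.2) 76
-35 [(-114, 14), (-111, 14), (-108, 15), (-105, 16), (-102, 204), (-99, 15), (-96, 13), (-93, 14), (-87, 28), (-84, 28), (-81, 29), (-78, 27), (-75, 28), (-72, 28), (-69, 28), (-66, 28), (-63, 28), (-60, 28), (-57, 28), (-54, 28), (-51, 28), (-48, 29), (-45, 28), (-42, 27), (-39, 28), (-36, 40), (-33, 53), (-30, 53), (-27, 53), (-24, 52), (-21, 53), (-18, 53), (-15, 53), (-12, 53), (-9, 53), (-6, 53), (-3, 53), (0, 53), (3, 53), (6, 53), (9, 53), (12, 53), (15, 53), (18, 53), (21, 52), (24, 53), (27, 53), (30, 53), (33, 53), (36, 53), (39, 52)]
-22 [(-186, 164), (-183, 165), (-180, 165), (-177, 164), (-114, 14), (-111, 14
[... 4296 characters left out ...]
), (36, 28), (38, 28), (40, 28), (42, 20), (44, 14), (46, 14), (48, 13), (50, 11), (52, -1), (54, -1), (56, -1), (58, -1), (60, -1)]
x -45 [(-60, -1), (-58, 0), (-56, -1), (-54, 0), (-48, 13), (-40, 28), (-38, 29), (-36, 29), (-34, 25), (-32, 14), (-30, 14), (-28, 13), (-26, 14), (-24, 14), (-22, 14), (-20, 14), (-18, 14), (-16, 14), (-14, 14), (-12, 14), (-10, 14), (-8, 14), (-6, 13), (-4, 14), (-2, 14), (0, 14), (2, 14), (4, 14), (6, 14), (8, 14), (10, 14), (12, 14), (14, 14), (16, 14), (18, 14), (20, 14), (22, 14), (24, 14), (26, 15), (28, 14), (30, 14), (32, 14), (36, 28), (38, 29), (40, 28), (42, 24), (44, 14), (46, 14), (48, 14), (50, 11), (52, -1), (54, 0), (56, 0), (58, -1), (60, 0)]
```

Run:
```python
from wr import *
T=np.load("/tmp/w5.npz")["T"]
m=(T[...,0]>-.004)&(T[...,0]<.012)&(abs(T[...,1])<.06)&(abs(T[...,2])<.05)
Q=T[m]; print(np.round(np.percentile(Q,[0.5,2,50,98,99.5],axis=0)*1000,1))
for y0 in range(-40,45,10):
    k=abs(Q[:,1]*1000-y0)<3
    if k.sum()>5: print(y0, np.round(np.percentile(Q[k][:,2],[1,99])*1000,1), np.round(np.median(Q[k][:,0])*1000,1))
for z0 in (-30,-25,-20,-15):
    k=abs(Q[:,2]*1000-z0)<2; print(z0,np.round(np.percentile(Q[k][:,1],[1,99])*1000,1), np.round(np.median(Q[k][:,0])*1000,1))
c=np.array([.6077,.0496]);a=-.288;ex=np.array([np.cos(a),np.sin(a)]);ey=np.array([-ex[1],ex[0]])
s,P,h,M=pose(); d=P[:2]-c; print("tcp dock",d@ex,d@ey,P[2],h-a)
t=c-.170*ex;print(t)
plan([(t[0],t[1],.125,a)],-1)
```

```text
[[ -3.1 -42.9 -33.2]
 [ -0.  -42.  -33. ]
 [  4.1  -1.4 -21.7]
 [ 11.3  39.6  -0.7]
 [ 11.8  40.5   1.5]]
-40 [-32.9   0.7] 3.9
-30 [-33.1  -7.5] 4.5
-20 [-33.1  -7.1] 4.1
-10 [-33.  -10.7] 3.4
0 [-33.1 -26.3] 2.8
10 [-33.  -10.5] 3.9
20 [-33.1  -6.8] 4.3
30 [-33.2   3.6] 4.6
40 [-33.    0.1] 4.1
-30 [-42.3  39.9] 3.9
-25 [-42.5  40.3] 3.8
-20 [-42.6  40.3] 4.0
-15 [-42.5  39.9] 4.2
tcp dock -0.17766614536839037 -0.002052612529744993 0.13664678972646008 -0.05265296842803274
[0.44470164 0.09788598]
now [0.4368 0.0981 0.1366] h -0.3407 t 7.15
--
{"hand":-1,"slide":[12, 8, -2],"spin":-0.05},
```

Call:
send_rows([
  {"hand": -1,"slide": [12,12,-1],"spin": -0.05},
  {"hand": -1,"slide": [25,0,0],"spin": 0},
  {"hand": -1,"slide": [0,0,0],"spin": 0},
])

```text
time: 7.45
tool_pos: [0.4484, 0.0924, 0.0976]
tool_rot: [-1.913, 1.54, 2.508]
contact_force: [-0.6, -0.7, -5.9]
opening: 0.0116
```

```bash
cat >> dockfit.py <<'E'
C=np.array([.6077,.0496]);A=-.288;EX=np.array([np.cos(A),np.sin(A)]);EY=np.array([-EX[1],EX[0]])
def dk():
    s,P,h,M=pose(); d=P[:2]-C; f=s['contact_force']
    g=M.T@f
    print("t",round(s['time'],2),"tcp dock x %.1f y %.1f z %.1f dyaw %.3f"%(d@EX*1e3,d@EY*1e3,P[2]*1e3,h-A),"tilt dock",np.round([M[:2,0]@EX,M[:2,0]@EY],3),"F dock",np.round([f[:2]@EX,f[:2]@EY,f[2]],1),"T",np.round(s['torque'],2),"op",round(s['opening'],4),"q6",round(s['qpos'][5],2))
E
python3 -c "
from dockfit import *
dk()"
```

```text
t 7.45 tcp dock x -164.9 y -4.2 z 97.6 dyaw -0.003 tilt dock [-0.029  0.01 ] F dock [-0.4 -0.8 -5.9] T [-0.13  0.19  0.02] op 0.0116 q6 0.3
```

Call:
send_rows([
  {"hand": -1,"slide": [12,0,-3],"spin": 0},
  {"hand": -1,"slide": [12,0,0],"spin": 0},
  {"hand": -1,"slide": [0,0,0],"spin": 0},
])

```text
time: 7.75
tool_pos: [0.4501, 0.0928, 0.0741]
tool_rot: [-1.913, 1.541, 2.505]
contact_force: [-0.1, -0.2, -4.9]
opening: 0.012
```

```bash
python3 -c "
from dockfit import *
dk()"
```

```text
t 7.75 tcp dock x -163.4 y -3.3 z 74.1 dyaw -0.006 tilt dock [-0.028  0.01 ] F dock [-0.  -0.2 -4.9] T [-0.14  0.09  0.03] op 0.012 q6 0.3
```

Call:
send_rows([
  {"hand": -1,"slide": [5,0,-3],"spin": 0},
  {"hand": -1,"slide": [3,0,0],"spin": 0},
  {"hand": -1,"slide": [0,0,0],"spin": 0},
])

```text
time: 8.05
tool_pos: [0.4524, 0.0949, 0.0676]
tool_rot: [-1.977, 1.543, 2.439]
contact_force: [-0.9, 0.3, -6.0]
opening: 0.0116
```

```bash
python3 -c "
from dockfit import *
dk()
q,W,T=meas('w6')
dk()"
```

```text
t 8.05 tcp dock x -161.8 y -0.7 z 67.6 dyaw -0.008 tilt dock [-0.025  0.011] F dock [-1.  0. -6.] T [-0.11  0.06  0.02] op 0.0116 q6 0.31
tcp [0.4525 0.095  0.0677] h -0.296 tilt [-0.0205  0.0177] F [ 0.1  0.5 -6.2]
table -0.0005
housing (array([0.5745, 0.072 ]), array([0.0845, 0.1653]), 75.8) 6287 0.0528
base (array([0.5263, 0.0788]), array([0.0931, 0.2378]), 73.3) 15783
block top (array([0.456 , 0.1085]), array([0.0382, 0.0845]), 72.9) 4852 [0.4608 0.1155 0.064 ] tool x 0.0038700374006453387
t 8.1 tcp dock x -161.7 y -0.6 z 67.7 dyaw -0.008 tilt dock [-0.025  0.011] F dock [-0.1  0.5 -6.2] T [-0.09  0.02  0.03] op 0.0117 q6 0.31
```

View pics/w6.png

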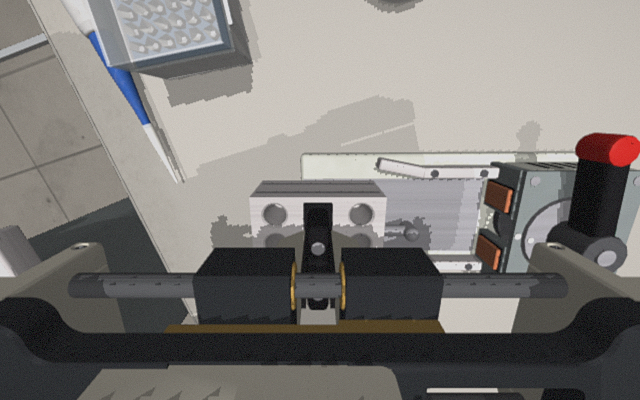

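Call:
send_rows([
  {"hand": -1,"slide": [4,0,0],"spin": -0.01},
  {"hand": -1,"slide": [0,0,0],"spin": 0},
])

```text
time: 8.3
tool_pos: [0.4528, 0.0951, 0.0641]
tool_rot: [-2.028, 1.545, 2.399]
contact_force: [-0.7, 0.7, -5.7]
opening: 0.0117
```

```bash
python3 -c "
from dockfit import *
dk()"
```

```text
t 8.3 tcp dock x -161.4 y -0.4 z 64.1 dyaw 0.003 tilt dock [-0.024  0.012] F dock [-0.9  0.5 -5.7] T [-0.07  0.08  0.02] op 0.0117 q6 0.3
```

Call:
send_rows([
  {"hand": -1,"slide": [1,12,0],"spin": 0},
  {"hand": -1,"slide": [0,12,0],"spin": 0},
  {"hand": -1,"slide": [0,0,0],"spin": 0},
])

```text
time: 8.6
tool_pos: [0.4786, 0.0878, 0.0627]
tool_rot: [-2.074, 1.546, 2.353]
contact_force: [0.6, -0.7, -5.5]
opening: 0.0116
```

```bash
python3 -c "
from dockfit import *
dk()"
```

```text
t 8.6 tcp dock x -134.7 y -0.0 z 62.7 dyaw 0.004 tilt dock [-0.022  0.012] F dock [ 0.8 -0.5 -5.5] T [-0.15  0.06  0.01] op 0.0116 q6 0.28
```

```bash
cat >> dockfit.py <<'E'
def gaps(name):
    q,W=wrist(name); s,P,h,M=pose(); L=W[...,:2]-C; X=L@EX*1e3;Y=L@EY*1e3;Z=W[...,2]*1e3
    T=(W-P)@M
    m=(T[...,0]>-.004)&(T[...,0]<.012)&(abs(T[...,1])<.06)&(abs(T[...,2])<.05)
    bx=np.percentile(X[m],[1,99]); print("block top x range",np.round(bx,1), "z",round(float(np.nanmedian(Z[m])),1))
    for x0 in range(int(bx[0])+8,int(bx[1])-5,10):
        k=m&(abs(X-x0)<3)
        if k.sum()>5: print("block +y edge at x",x0,round(float(np.percentile(Y[k],98)),1))
    r=(Z>23)&(Z<31)
    for x0 in range(-115,-36,10):
        k=r&(abs(X-x0)<2.5)
        o=[]
        for sg in(1,-1):
            kk=k&(Y*sg>25)&(Y*sg<48)
            o.append((round(float(np.percentile(Y[kk]*sg,3)),1),round(float(np.percentile(Y[kk]*sg,97)),1),int(kk.sum())) if kk.sum()>8 else None)
        print("rail",x0,o)
    w=(Z>25)&(Z<48)&(abs(Y)<42)&(X>-45)&(X<-25); print("wall/pad x",np.round(np.percentile(X[w],[2,20,50,80,98]),1) if w.sum()>5 else w.sum())
    return q,W,T
E
python3 -c "
from dockfit import *
gaps('w7')"
```

```text
block top x range [-176.6  -93.7] z 59.2
block +y edge at x -168 32.5
block +y edge at x -158 32.5
block +y edge at x -148 32.5
block +y edge at x -138 32.7
block +y edge at x -128 32.6
block +y edge at x -118 32.6
block +y edge at x -108 32.8
rail -115 [(32.7, 47.7, 90), None]
rail -105 [(32.7, 46.8, 108), None]
rail -95 [(32.7, 44.8, 95), None]
rail -85 [(35.6, 42.9, 78), None]
rail -75 [(34.9, 42.8, 77), None]
rail -65 [(35.1, 42.9, 82), None]
rail -55 [(35.1, 42.8, 82), None]
rail -45 [(35.3, 42.7, 92), None]
wall/pad x [-42.8 -35.9 -34.8 -32.7 -29.1]
```

View pics/w7.png

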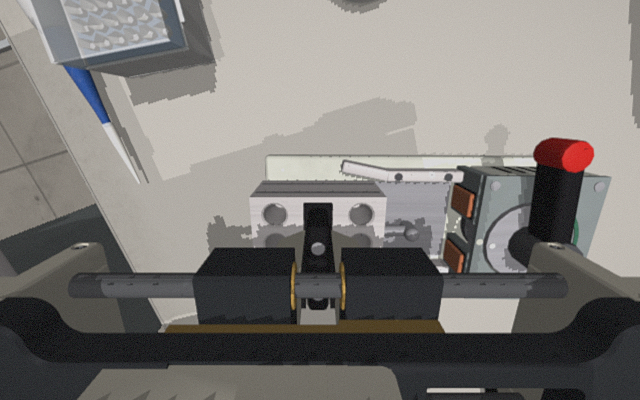

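Call:
send_rows([
  {"hand": -1,"slide": [0,12,0],"spin": 0},
  {"hand": -1,"slide": [0,12,0],"spin": 0},
  {"hand": -1,"slide": [0,0,0],"spin": 0},
])

```text
time: 8.95
tool_pos: [0.5015, 0.081, 0.0625]
tool_rot: [-2.033, 1.545, 2.395]
contact_force: [-0.4, 0.5, -5.1]
opening: 0.0124
```

```bash
python3 -c "
from dockfit import *
dk()"
```

```text
t 8.95 tcp dock x -110.8 y -0.1 z 62.5 dyaw 0.003 tilt dock [-0.024  0.012] F dock [-0.5  0.4 -5.1] T [-0.09  0.02 -0.04] op 0.0124 q6 0.27
```

Call:
send_rows([
  {"hand": -1,"slide": [1,12,0],"spin": 0},
  {"hand": -1,"slide": [0,10,0],"spin": 0},
  {"hand": -1,"slide": [0,0,0],"spin": 0},
])

```text
time: 9.25
tool_pos: [0.5229, 0.075, 0.0624]
tool_rot: [-2.049, 1.545, 2.378]
contact_force: [0.0, -0.6, -3.6]
opening: 0.0118
```

```bash
python3 -c "
from dockfit import *
dk();gaps('w8');dk()"
```

```text
t 9.25 tcp dock x -88.6 y 0.3 z 62.4 dyaw 0.003 tilt dock [-0.023  0.012] F dock [ 0.2 -0.6 -3.6] T [-0.22 -0.1   0.07] op 0.0118 q6 0.26
block top x range [-130.4  -29.9] z 58.7
block +y edge at x -122 32.6
block +y edge at x -112 32.8
block +y edge at x -102 32.9
block +y edge at x -92 32.9
block +y edge at x -82 32.9
block +y edge at x -72 32.9
block +y edge at x -62 33.1
block +y edge at x -52 33.0
rail -115 [(32.7, 47.7, 93), None]
rail -105 [(32.9, 46.7, 104), None]
rail -95 [(32.9, 44.9, 100), None]
rail -85 [(32.8, 42.8, 96), None]
rail -75 [(32.9, 42.8, 102), None]
rail -65 [(32.9, 42.7, 110), None]
rail -55 [(32.9, 42.7, 106), None]
rail -45 [(35.4, 42.7, 86), None]
wall/pad x [-43.7 -36.9 -34.5 -32.6 -28.2]
t 9.3 tcp dock x -89.2 y 0.3 z 62.3 dyaw 0.004 tilt dock [-0.024  0.012] F dock [ 0.9  0.2 -1.6] T [-0.3  -0.26 -0.  ] op 0.0119 q6 0.26
```

View pics/w8.png

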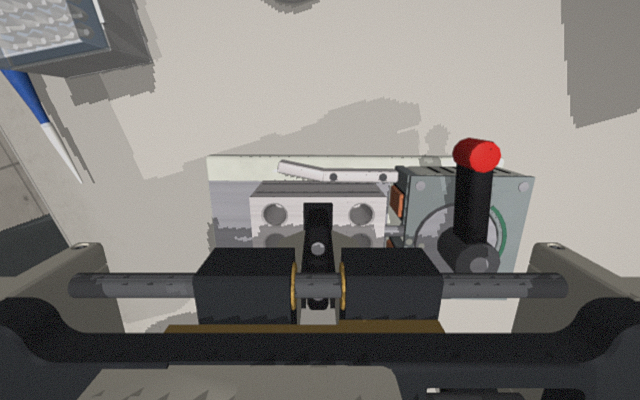

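Call:
send_rows([
  {"hand": -1,"slide": [0,6,0],"spin": 0},
  {"hand": -1,"slide": [0,0,0],"spin": 0},
])

```text
time: 9.5
tool_pos: [0.5274, 0.0737, 0.0623]
tool_rot: [-2.013, 1.543, 2.415]
contact_force: [0.2, -0.2, -2.1]
opening: 0.0115
```

```bash
python3 -c "
from dockfit import *
dk()"
```

```text
t 9.5 tcp dock x -83.8 y 0.3 z 62.3 dyaw 0.004 tilt dock [-0.025  0.012] F dock [ 0.2 -0.1 -2.1] T [-0.29 -0.18  0.05] op 0.0115 q6 0.25
```

Call:
send_rows([
  {"hand": -1,"slide": [0,3,0],"spin": 0},
  {"hand": -1,"slide": [0,2,0],"spin": 0},
])

```text
time: 9.7
tool_pos: [0.5317, 0.0725, 0.0624]
tool_rot: [-1.991, 1.542, 2.438]
contact_force: [-1.2, 0.7, 1.3]
opening: 0.0118
```

```bash
python3 -c "
from dockfit import *
dk()"
```

```text
t 9.7 tcp dock x -79.4 y 0.4 z 62.4 dyaw 0.004 tilt dock [-0.026  0.011] F dock [-1.3  0.3  1.3] T [-0.25  0.17  0.01] op 0.0118 q6 0.25
```

Call:
send_rows([
  {"hand": -1,"slide": [0,2,0],"spin": 0},
])

```text
time: 9.8
tool_pos: [0.5335, 0.072, 0.0624]
tool_rot: [-1.981, 1.542, 2.448]
contact_force: [-2.1, 0.7, 1.2]
opening: 0.0114
```

```bash
python3 -c "
from dockfit import *
dk()"
```

```text
t 9.8 tcp dock x -77.5 y 0.4 z 62.4 dyaw 0.004 tilt dock [-0.027  0.011] F dock [-2.2  0.   1.2] T [-0.22  0.3  -0.04] op 0.0114 q6 0.25
```

Call:
send_rows([
  {"hand": -1,"slide": [0,2,0],"spin": 0},
])

```text
time: 9.9
tool_pos: [0.5343, 0.0717, 0.0624]
tool_rot: [-1.936, 1.54, 2.493]
contact_force: [-8.1, 1.9, 8.6]
opening: 0.0118
```

```bash
python3 -c "
from dockfit import *
dk()"
```

```text
t 9.9 tcp dock x -76.6 y 0.3 z 62.4 dyaw 0.004 tilt dock [-0.029  0.011] F dock [-8.3 -0.5  8.6] T [-0.02  1.42 -0.1 ] op 0.0118 q6 0.25
```

Call:
send_rows([
  {"hand": -1,"slide": [0,0,0],"spin": 0},
])

```text
time: 10.0
tool_pos: [0.5341, 0.0716, 0.0624]
tool_rot: [-1.918, 1.539, 2.51]
contact_force: [-1.9, -0.7, 1.4]
opening: 0.0118
```

```bash
python3 -c "
from dockfit import *
dk()"
```

```text
t 10.0 tcp dock x -76.9 y 0.2 z 62.4 dyaw 0.004 tilt dock [-0.03   0.011] F dock [-1.6 -1.2  1.4] T [-0.3   0.16 -0.05] op 0.0118 q6 0.25
```

Call:
send_rows([
  {"hand": -1,"slide": [0,0,0],"spin": 0},
  {"hand": -0.6,"slide": [0,0,0],"spin": 0},
  {"hand": -0.4,"slide": [0,0,0],"spin": 0},
])

```text
time: 10.3
tool_pos: [0.5344, 0.0716, 0.0623]
tool_rot: [-1.935, 1.539, 2.493]
contact_force: [-0.7, -0.4, 0.2]
opening: 0.0223
```

```bash
python3 -c "
from dockfit import *
dk()
gaps('w9');dk()"
```

```text
t 10.3 tcp dock x -76.5 y 0.3 z 62.3 dyaw 0.004 tilt dock [-0.029  0.011] F dock [-0.6 -0.6  0.2] T [-0.06  0.05 -0.04] op 0.0223 q6 0.25
block top x range [-118.9  -17.5] z 57.4
block +y edge at x -110 32.7
block +y edge at x -100 32.8
block +y edge at x -90 32.8
block +y edge at x -80 32.9
block +y edge at x -70 32.8
block +y edge at x -60 32.8
block +y edge at x -50 32.9
block +y edge at x -40 32.8
block +y edge at x -30 44.6
rail -115 [(32.6, 47.5, 86), None]
rail -105 [(32.6, 46.9, 102), None]
rail -95 [(32.5, 44.6, 100), None]
rail -85 [(32.6, 42.9, 103), None]
rail -75 [(32.6, 42.7, 100), None]
rail -65 [(32.6, 42.8, 104), None]
rail -55 [(32.7, 42.5, 104), None]
rail -45 [(32.7, 42.8, 105), None]
wall/pad x [-44.7 -42.8 -36.  -32.6 -29.2]
t 10.35 tcp dock x -76.5 y 0.3 z 62.3 dyaw 0.004 tilt dock [-0.029  0.011] F dock [-1.1  0.7  0. ] T [-0.13  0.02  0.01] op 0.025 q6 0.25
```

View pics/w9.png

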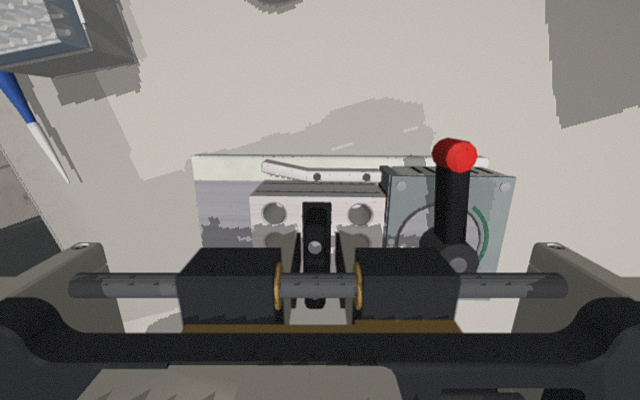

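Call:
send_rows([
  {"hand": -0.4,"slide": [-20,0,0],"spin": 0},
  {"hand": -0.4,"slide": [-40,0,0],"spin": 0},
  {"hand": -0.4,"slide": [-20,0,0],"spin": 0},
  {"hand": -0.4,"slide": [0,0,0],"spin": 0},
])

```text
time: 10.75
tool_pos: [0.5373, 0.0698, 0.144]
tool_rot: [-1.936, 1.54, 2.492]
contact_force: [0.4, 0.6, -1.2]
opening: 0.0278
```

```bash
python3 -c "
from dockfit import *
dk()
q,W=wrist('w10')
L=W[...,:2]-C; X=L@EX*1e3;Y=L@EY*1e3;Z=W[...,2]*1e3
bt=(Z>53.5)&(Z<61)&(abs(Y)<36)&(X>-130)&(X<-34)
print('block x',np.round(np.percentile(X[bt],[.5,2,98,99.5]),1),'y',np.round(np.percentile(Y[bt],[.5,2,98,99.5]),1))
r=rect(np.stack([X[bt],Y[bt]],1));print(r)
for y in range(-15,70,5):
  k=(abs(Y-y)<2)&(Z>73)&(Z<90)&(abs(X)<40)
  if k.sum()>5: print(y,np.round(np.percentile(X[k],[3,97]),1),k.sum(),np.round(np.median(Z[k]),1))
"
```

```text
t 10.75 tcp dock x -73.3 y -0.6 z 144.0 dyaw 0.004 tilt dock [-0.029  0.011] F dock [ 0.2  0.6 -1.2] T [-0.02  0.04  0.08] op 0.0278 q6 0.25
block x [-119.5 -118.6  -36.9  -36.2] y [-30.3 -29.   32.7  32.9]
(array([-77.9105,   0.902 ]), array([84.3705, 64.2527]), 0.1)
-10 [-5.5  8.1] 46 81.0
-5 [-9.6 10.9] 116 81.2
0 [-11.3  12.2] 142 81.6
5 [-11.1  12. ] 152 81.2
10 [-9.2  9.9] 126 80.9
15 [-6.2  4.6] 72 79.4
20 [-6.7  4.2] 74 79.2
25 [-7.1  3.8] 74 79.4
30 [-7.7  3.1] 76 79.2
35 [-8.1  2.7] 79 79.5
40 [-8.5  2. ] 79 79.5
45 [-9.1  1.6] 79 79.4
50 [-9.5  1.2] 80 79.3
55 [-11.4   1.3] 88 79.8
60 [-12.8   2.5] 111 80.5
65 [-12.2   1.6] 108 80.2
```

View pics/w10.png

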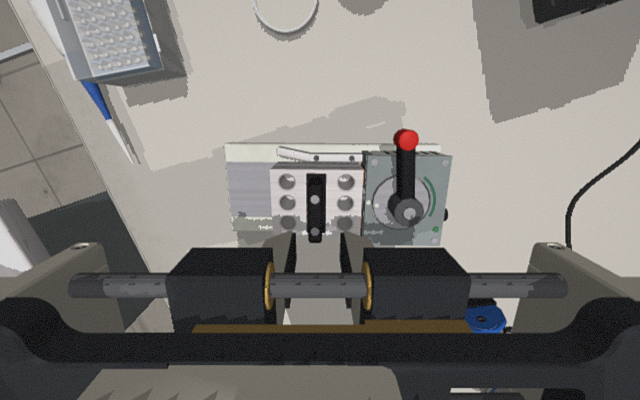

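```bash
sed -i 's/^C=np.array(\[.6077,.0496\])/C=np.array([.6083,.0503])/' dockfit.py; python3 -c "
from dockfit import *
dk()
t=C-.0039*EX+.0398*EY
plan([(t[0],t[1],.144,A+np.pi-.12)],-.4)
"
```

```text
t 10.8 tcp dock x -74.2 y -1.7 z 142.7 dyaw 0.004 tilt dock [-0.031  0.011] F dock [0.8 0.4 0.5] T [-0.12  0.05  0.01] op 0.0272 q6 0.25
now [0.5367 0.0698 0.1427] h -0.2843 t 10.8
--
{"hand":-0.4,"slide":[0, 3, -2],"spin":-0.14},{"hand":-0.4,"slide":[0, 4, -1],"spin":-0.14},{"hand":-0.4,"slide":[0, 4, -1],"spin":-0.14},{"hand":-0.4,"slide":[0, 4, 0],"spin":-0.14},{"hand":-0.4,"slide":[0, 4, 0],"spin":-0.14},{"hand":-0.4,"slide":[0, 4, 1],"spin":-0.14},{"hand":-0.4,"slide":[0, 4, 1],"spin":-0.14},{"hand":-0.4,"slide":[0, 3, 2],"spin":-0.14},--
{"hand":-0.4,"slide":[0, 3, 2],"spin":-0.14},{"hand":-0.4,"slide":[0, 3, 3],"spin":-0.14},{"hand":-0.4,"slide":[0, 2, 3],"spin":-0.14},{"hand":-0.4,"slide":[0, 2, 3],"spin":-0.14},{"hand":-0.4,"slide":[0, 1, 4],"spin":-0.14},{"hand":-0.4,"slide":[0, 1, 4],"spin":-0.14},{"hand":-0.4,"slide":[0, 0, 4],"spin":-0.14},{"hand":-0.4,"slide":[0, 0, 4],"spin":-0.14},--
{"hand":-0.4,"slide":[0, -1, 4],"spin":-0.14},{"hand":-0.4,"slide":[0, -1, 4],"spin":-0.14},{"hand":-0.4,"slide":[0, -2, 3],"spin":-0.14},{"hand":-0.4,"slide":[0, -2, 3],"spin":-0.14},{"hand":-0.4,"slide":[0, -3, 3],"spin":-0.14},
```

Call:
send_rows([
  {"hand": -0.4,"slide": [0,3,-2],"spin": -0.14},
  {"hand": -0.4,"slide": [0,4,-1],"spin": -0.14},
  {"hand": -0.4,"slide": [0,4,-1],"spin": -0.14},
  {"hand": -0.4,"slide": [0,4,0],"spin": -0.14},
  {"hand": -0.4,"slide": [0,4,0],"spin": -0.14},
  {"hand": -0.4,"slide": [0,4,1],"spin": -0.14},
  {"hand": -0.4,"slide": [0,4,1],"spin": -0.14},
  {"hand": -0.4,"slide": [0,3,2],"spin": -0.14},
])

```text
time: 11.6
tool_pos: [0.5632, 0.0768, 0.1284]
tool_rot: [-2.865, 1.524, 2.725]
contact_force: [-0.3, -0.1, 0.1]
opening: 0.0277
```

Call:
send_rows([
  {"hand": -0.4,"slide": [0,3,2],"spin": -0.14},
  {"hand": -0.4,"slide": [0,3,3],"spin": -0.14},
  {"hand": -0.4,"slide": [0,2,3],"spin": -0.14},
  {"hand": -0.4,"slide": [0,2,3],"spin": -0.14},
  {"hand": -0.4,"slide": [0,1,4],"spin": -0.14},
  {"hand": -0.4,"slide": [0,1,4],"spin": -0.14},
  {"hand": -0.4,"slide": [0,0,4],"spin": -0.14},
  {"hand": -0.4,"slide": [0,0,4],"spin": -0.14},
])

```text
time: 12.4
tool_pos: [0.5884, 0.0846, 0.1105]
tool_rot: [2.379, 1.504, 2.854]
contact_force: [0.4, 1.0, 1.4]
opening: 0.0275
```

```bash
python3 -c "
from dockfit import *
dk()
t=C-.0039*EX+.0398*EY
plan([(t[0],t[1],.13,A+np.pi-.12)],-.4)
"
```

```text
t 12.4 tcp dock x -28.8 y 27.2 z 110.5 dyaw 2.333 tilt dock [-0.067 -0.   ] F dock [0.1 1.1 1.4] T [ 0.01 -0.02 -0.02] op 0.0275 q6 -2.05
now [0.5884 0.0846 0.1105] h 2.0449 t 12.4
--
{"hand":-0.4,"slide":[-4, -2, 5],"spin":-0.14},{"hand":-0.4,"slide":[-4, -2, 5],"spin":-0.14},{"hand":-0.4,"slide":[-4, -3, 5],"spin":-0.14},{"hand":-0.4,"slide":[-4, -4, 4],"spin":-0.14},{"hand":-0.4,"slide":[-4, -4, 4],"spin":-0.14},
```

Call:
send_rows([
  {"hand": -0.4,"slide": [-6,-2,5],"spin": -0.14},
  {"hand": -0.4,"slide": [-6,-2,5],"spin": -0.14},
  {"hand": -0.4,"slide": [-6,-3,5],"spin": -0.14},
  {"hand": -0.4,"slide": [-6,-4,4],"spin": -0.14},
  {"hand": -0.4,"slide": [-6,-4,4],"spin": -0.12},
  {"hand": -0.4,"slide": [0,0,0],"spin": 0},
])

```text
time: 13.0
tool_pos: [0.6145, 0.0895, 0.1263]
tool_rot: [1.726, 1.488, 2.912]
contact_force: [-0.6, -0.4, 0.1]
opening: 0.0272
```

```bash
python3 -c "
from dockfit import *
dk()
t=C-.0039*EX+.0398*EY
plan([(t[0],t[1],.1,None)],-.4)
q,W=wrist('w11')
L=W[...,:2]-C; X=L@EX*1e3;Y=L@EY*1e3;Z=W[...,2]*1e3
for y in range(-15,70,5):
  k=(abs(Y-y)<2)&(Z>73)&(Z<90)&(abs(X)<40)
  if k.sum()>5: print(y,np.round(np.percentile(X[k],[3,97]),1),k.sum(),np.round(np.median(Z[k]),1))
"
```

```text
t 13.0 tcp dock x -5.2 y 39.4 z 126.3 dyaw 3.044 tilt dock [-0.083 -0.005] F dock [-0.5 -0.5  0.1] T [0.09 0.07 0.07] op 0.0272 q6 -2.75
now [0.6145 0.0895 0.1263] h 2.7564 t 13.0
--
{"hand":-0.4,"slide":[26, -1, 1],"spin":-0.0},
-15 [-1.4  3.6] 7 78.0
-10 [-7.5  9.5] 137 81.2
-5 [-10.1  12.4] 180 81.5
0 [-10.3  12.9] 177 81.7
5 [-9.4 11.9] 156 81.3
10 [-6.  8.] 84 81.0
15 [-6.   5.1] 80 79.5
20 [-6.3  4.8] 74 79.4
25 [-7.   4.2] 80 79.6
30 [-7.4  3.7] 72 79.4
35 [-7.9  3.3] 69 79.5
40 [-8.2  2.9] 73 79.6
45 [-8.5  2.2] 67 79.5
50 [-9.4  1.8] 65 79.6
55 [-11.6   2.7] 108 80.2
60 [-12.7   3.3] 89 80.5
65 [-9.6  1.6] 43 80.3
```

View pics/w11.png

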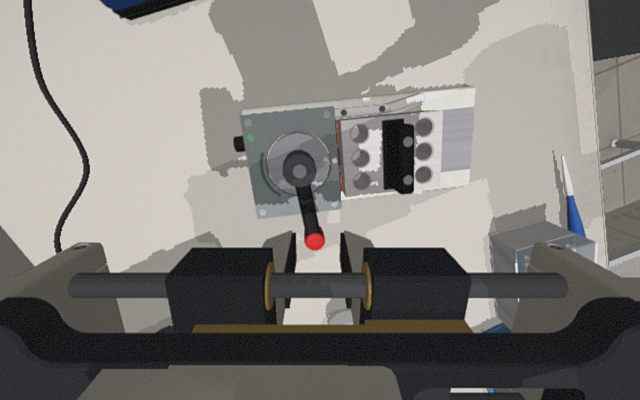

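Call:
send_rows([
  {"hand": -0.4,"slide": [20,-4,0],"spin": 0},
  {"hand": -0.4,"slide": [10,-2,0],"spin": 0},
  {"hand": -0.4,"slide": [0,0,0],"spin": 0},
])

```text
time: 13.35
tool_pos: [0.6148, 0.0876, 0.0912]
tool_rot: [1.755, 1.482, 2.929]
contact_force: [0.8, 0.4, -0.2]
opening: 0.0276
```

```bash
python3 -c "
from dockfit import *
dk()
"
```

```text
t 13.35 tcp dock x -4.4 y 37.6 z 91.2 dyaw 3.032 tilt dock [-0.089 -0.007] F dock [ 0.6  0.6 -0.2] T [ 0.01  0.08 -0.05] op 0.0276 q6 -2.74
```

Call:
send_rows([
  {"hand": -0.4,"slide": [14,-2,1],"spin": 0},
  {"hand": -0.4,"slide": [10,-1,1],"spin": 0},
  {"hand": -0.4,"slide": [0,0,0],"spin": 0},
])

```text
time: 13.65
tool_pos: [0.6158, 0.0888, 0.0649]
tool_rot: [1.759, 1.481, 2.931]
contact_force: [-0.2, -0.4, -0.1]
opening: 0.0277
```

```bash
python3 -c "
from dockfit import *
dk()
wrist('w12')
"
```

```text
t 13.65 tcp dock x -3.7 y 39.0 z 64.9 dyaw 3.030 tilt dock [-0.089 -0.007] F dock [-0.1 -0.4 -0.1] T [ 0.06  0.02 -0.02] op 0.0277 q6 -2.74
```

View pics/w12.png

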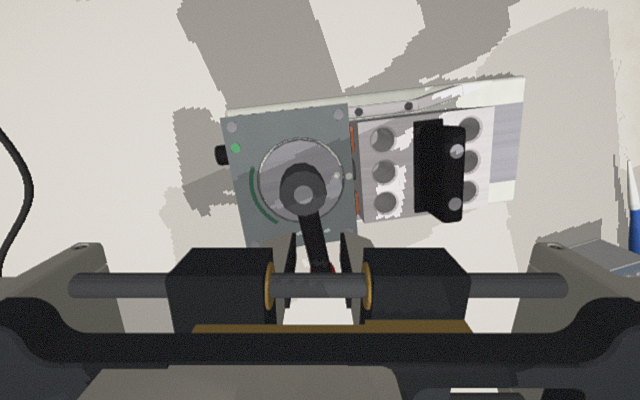

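```bash
cat >> dockfit.py <<'E'
def arc(dphi=.1,n=4,r=40,zt=65,lead=0.0):
    s,P,h,M=pose(); d=(P[:2]-C)*1e3; x,y=d@EX,d@EY; phi=np.arctan2(x,y); R=np.hypot(x,y); f=s['contact_force']; fx,fy=f[:2]@EX,f[:2]@EY
    if phi<-1.5: phi+=2*np.pi
    tx,ty=np.cos(phi),-np.sin(phi)  # tangent cw
    err=(h-A)-(np.pi-phi); err=(err+np.pi)%(2*np.pi)-np.pi
    Ft=-(fx*tx+fy*ty); Fr=fx*np.sin(phi)+fy*np.cos(phi)
    print("t %.2f phi %.3f R %.1f z %.1f yawerr %.3f Ftan %.1f Frad %.1f Fz %.1f M %.2f op %.4f q6 %.2f tilt %s T %s"%(s['time'],phi,R,P[2]*1e3,err,Ft,Fr,f[2],Ft*R/1e3,s['opening'],s['qpos'][5],np.round(M[:2,0],3),np.round(s['torque'],2)))
    pe=phi+dphi*n; tgt=np.array([r*np.sin(pe),r*np.cos(pe)]); 
    # per row simulate
    hx=h-A; cx,cy=x,y;z=P[2]*1e3; dh=-(dphi*n)-err
    for i in range(n):
        a=phi+dphi*(i+1); rr=R+(r-R)*(i+1)/n; t=np.array([rr*np.sin(a),rr*np.cos(a)]); zz=z+(zt-z)*(i+1)/n-z-(zt-z)*i/n
        dv=np.array([*(t-[cx,cy])@np.array([EX,EY]),zz]); 
        Rm=Rot.from_rotvec([0,0,dh/n*i]).as_matrix()@M
        print(np.round(Rm.T@dv,1),"spin",round(-dh/n,3)); cx,cy=t
E
python3 -c "
from dockfit import *
arc(.1,4)
"
```

```text
t 13.70 phi -0.089 R 39.2 z 65.5 yawerr -0.201 Ftan 0.1 Frad -0.1 Fz 0.0 M 0.00 op 0.0274 q6 -2.74 tilt [-0.087  0.019] T [0.03 0.05 0.02]
[-0.2 -3.9  0.8] spin 0.05
[-0.2 -3.9  0.6] spin 0.05
[-0.2 -4.   0.4] spin 0.05
[-0.2 -4.   0.2] spin 0.05
```

Call:
send_rows([
  {"hand": -0.6,"slide": [0,-4,1],"spin": 0.05},
  {"hand": -0.6,"slide": [0,-4,0.5],"spin": 0.05},
  {"hand": -0.6,"slide": [0,-4,0.4],"spin": 0.05},
])

```text
time: 14.0
tool_pos: [0.6274, 0.0862, 0.0656]
tool_rot: [1.903, 1.481, 2.92]
contact_force: [-0.8, -0.8, -0.5]
opening: 0.0184
```

```bash
python3 -c "
from dockfit import *
arc(.1,4)
"
```

```text
t 14.00 phi 0.201 R 40.7 z 65.6 yawerr -0.066 Ftan 0.4 Frad -1.1 Fz -0.5 M 0.02 op 0.0184 q6 -2.59 tilt [-0.087  0.02 ] T [0.21 0.26 0.01]
[-0.2 -4.1 -0.1] spin 0.084
[-0.2 -4.  -0.2] spin 0.084
[-0.2 -4.  -0.3] spin 0.084
[-0.2 -4.  -0.3] spin 0.084
```

Call:
send_rows([
  {"hand": -0.6,"slide": [0,-4,-0.1],"spin": 0.08},
  {"hand": -0.6,"slide": [0,-4,-0.2],"spin": 0.08},
  {"hand": -0.6,"slide": [0,-4,-0.3],"spin": 0.08},
])

```text
time: 14.3
tool_pos: [0.6369, 0.0797, 0.066]
tool_rot: [2.138, 1.481, 2.906]
contact_force: [0.0, 1.1, -0.4]
opening: 0.0184
```

```bash
python3 -c "
from dockfit import *
arc(.1,4)
"
```

```text
t 14.30 phi 0.483 R 41.0 z 66.0 yawerr -0.034 Ftan 0.7 Frad 0.8 Fz -0.4 M 0.03 op 0.0184 q6 -2.35 tilt [-0.087  0.021] T [ 0.24  0.11 -0.06]
[-0.1 -4.1 -0.3] spin 0.092
[-0.1 -4.1 -0.3] spin 0.092
[-0.  -4.  -0.4] spin 0.092
[-0.  -4.  -0.4] spin 0.092
```

Call:
send_rows([
  {"hand": -0.6,"slide": [0,-4,-0.3],"spin": 0.09},
  {"hand": -0.6,"slide": [0,-4,-0.4],"spin": 0.09},
])

```text
time: 14.5
tool_pos: [0.6418, 0.0739, 0.0663]
tool_rot: [2.313, 1.481, 2.894]
contact_force: [-1.1, 1.8, -0.7]
opening: 0.018
```

```bash
python3 -c "
from dockfit import *
arc(.1,4)
q=wrist('w13')
"
```

```text
t 14.50 phi 0.668 R 41.0 z 66.3 yawerr -0.036 Ftan 2.1 Frad 0.1 Fz -0.7 M 0.08 op 0.0180 q6 -2.17 tilt [-0.087  0.022] T [0.29 0.05 0.03]
[ 0.1 -4.1 -0.3] spin 0.091
[ 0.1 -4.1 -0.3] spin 0.091
[ 0.1 -4.  -0.4] spin 0.091
[ 0.1 -4.  -0.4] spin 0.091
```

View pics/w13.png

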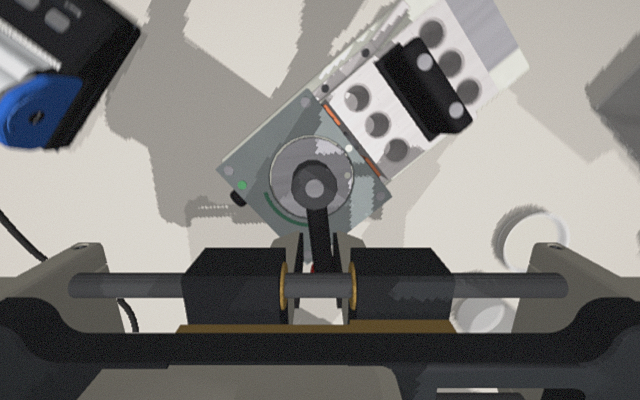

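Lever turning freely between the fingers; cam about 0.58 rad, moment low, so the hook passed. Continue.

Call:
send_rows([
  {"hand": -0.6,"slide": [0,-4,-0.3],"spin": 0.09},
  {"hand": -0.6,"slide": [0,-4,-0.4],"spin": 0.09},
  {"hand": -0.6,"slide": [0,-4,-0.4],"spin": 0.09},
])

```text
time: 14.85
tool_pos: [0.6471, 0.0636, 0.0669]
tool_rot: [2.573, 1.483, 2.875]
contact_force: [-0.3, 1.5, -0.7]
opening: 0.0185
```

```bash
python3 -c "
from dockfit import *
arc(.1,4)
"
```

```text
t 14.85 phi 0.953 R 41.0 z 66.9 yawerr -0.029 Ftan 1.5 Frad 0.2 Fz -0.7 M 0.06 op 0.0185 q6 -1.91 tilt [-0.085  0.023] T [ 0.27  0.06 -0.01]
[ 0.3 -4.1 -0.3] spin 0.093
[ 0.3 -4.1 -0.3] spin 0.093
[ 0.3 -4.  -0.4] spin 0.093
[ 0.3 -4.  -0.4] spin 0.093
```

Call:
send_rows([
  {"hand": -0.6,"slide": [0.5,-4,-0.4],"spin": 0.09},
  {"hand": -0.6,"slide": [0.5,-4,-0.4],"spin": 0.09},
  {"hand": -0.6,"slide": [0.5,-4,-0.4],"spin": 0.09},
  {"hand": -0.6,"slide": [0.5,-4,-0.4],"spin": 0.09},
])

```text
time: 15.25
tool_pos: [0.6496, 0.0491, 0.0671]
tool_rot: [2.9, 1.487, 2.836]
contact_force: [0.5, 0.7, 0.5]
opening: 0.0186
```

```bash
python3 -c "
from dockfit import *
arc(.1,4)
"
```

```text
t 15.25 phi 1.312 R 41.3 z 67.1 yawerr -0.036 Ftan 0.8 Frad 0.4 Fz 0.5 M 0.03 op 0.0186 q6 -1.57 tilt [-0.079  0.025] T [ 0.23 -0.09 -0.  ]
[ 0.5 -4.1 -0.3] spin 0.091
[ 0.5 -4.1 -0.4] spin 0.091
[ 0.5 -4.  -0.4] spin 0.091
[ 0.5 -4.  -0.5] spin 0.091
```

Call:
send_rows([
  {"hand": -0.6,"slide": [0.5,-4,-0.4],"spin": 0.09},
  {"hand": -0.6,"slide": [0.5,-4,-0.4],"spin": 0.09},
  {"hand": -0.6,"slide": [0.5,-4,-0.4],"spin": 0.09},
])

```text
time: 15.55
tool_pos: [0.648, 0.0388, 0.0673]
tool_rot: [3.132, 1.492, 2.791]
contact_force: [0.7, 2.2, -0.6]
opening: 0.0184
```

```bash
python3 -c "
from dockfit import *
arc(.1,4)
q,W=wrist('w14')
L=W[...,:2]-C; X=L@EX*1e3;Y=L@EY*1e3;Z=W[...,2]*1e3
bt=(Z>53.5)&(Z<61)&(abs(Y)<36)&(X>-130)&(X<-34)
print('block x',np.round(np.percentile(X[bt],[.5,2,98,99.5]),1),'y',np.round(np.percentile(Y[bt],[.5,2,98,99.5]),1))
"
```

```text
t 15.55 phi 1.564 R 41.3 z 67.3 yawerr -0.059 Ftan 2.3 Frad 0.1 Fz -0.6 M 0.10 op 0.0184 q6 -1.31 tilt [-0.074  0.027] T [ 0.4  -0.33 -0.05]
[ 0.6 -4.1 -0.3] spin 0.085
[ 0.6 -4.1 -0.3] spin 0.085
[ 0.6 -4.  -0.4] spin 0.085
[ 0.6 -4.  -0.4] spin 0.085
block x [-100.6  -99.1  -36.8  -36.2] y [-30.5 -30.   32.7  33.2]
```

View pics/w14.png

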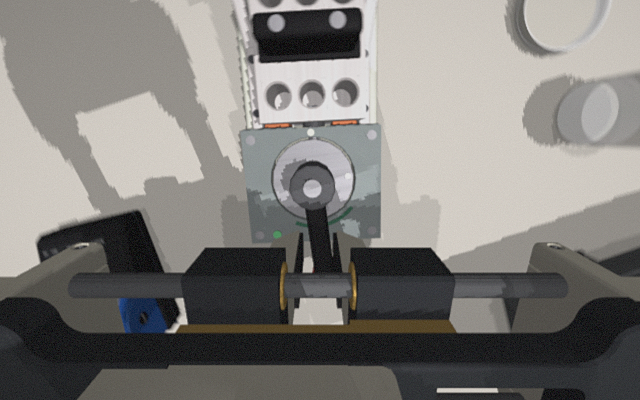

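Call:
send_rows([
  {"hand": -0.6,"slide": [0.7,-4,-0.4],"spin": 0.08},
  {"hand": -0.6,"slide": [0.7,-4,-0.4],"spin": 0.08},
  {"hand": -0.6,"slide": [0.7,-4,-0.4],"spin": 0.08},
  {"hand": -0.6,"slide": [0.7,-4,-0.4],"spin": 0.08},
])

```text
time: 16.0
tool_pos: [0.6428, 0.0273, 0.0674]
tool_rot: [-2.914, 1.501, 2.706]
contact_force: [3.0, 2.1, -2.1]
opening: 0.0184
```

```bash
python3 -c "
from dockfit import *
arc(.1,4)
"
```

```text
t 16.00 phi 1.871 R 41.5 z 67.4 yawerr -0.074 Ftan 3.5 Frad 1.4 Fz -2.1 M 0.14 op 0.0184 q6 -1.01 tilt [-0.064  0.03 ] T [ 0.4  -0.55 -0.02]
[ 0.7 -4.1 -0.2] spin 0.082
[ 0.7 -4.1 -0.3] spin 0.082
[ 0.7 -4.  -0.4] spin 0.082
[ 0.7 -4.  -0.4] spin 0.082
```

Call:
send_rows([
  {"hand": -0.6,"slide": [0.7,-4,-0.3],"spin": 0.08},
  {"hand": -0.6,"slide": [0.7,-4,-0.4],"spin": 0.08},
])

```text
time: 16.2
tool_pos: [0.6392, 0.0228, 0.0674]
tool_rot: [-2.812, 1.506, 2.649]
contact_force: [2.9, 1.7, -1.5]
opening: 0.0182
```

```bash
python3 -c "
from dockfit import *
arc(.08,3)
"
```

```text
t 16.20 phi 2.011 R 41.4 z 67.4 yawerr -0.094 Ftan 3.2 Frad 1.0 Fz -1.5 M 0.13 op 0.0182 q6 -0.86 tilt [-0.057  0.031] T [ 0.31 -0.62 -0.06]
[ 0.9 -3.3 -0.2] spin 0.049
[ 0.9 -3.2 -0.3] spin 0.049
[ 0.9 -3.2 -0.4] spin 0.049
```

Call:
send_rows([
  {"hand": -0.6,"slide": [0.7,-4,-0.3],"spin": 0.06},
  {"hand": -0.6,"slide": [0.7,-4,-0.4],"spin": 0.06},
])

```text
time: 16.4
tool_pos: [0.6354, 0.0188, 0.0675]
tool_rot: [-2.763, 1.512, 2.579]
contact_force: [4.0, 2.0, -2.1]
opening: 0.0187
```

```bash
python3 -c "
from dockfit import *
arc(.08,3)
"
```

```text
t 16.40 phi 2.144 R 41.5 z 67.5 yawerr -0.079 Ftan 4.3 Frad 1.0 Fz -2.1 M 0.18 op 0.0187 q6 -0.75 tilt [-0.05   0.031] T [ 0.26 -0.7  -0.02]
[ 0.9 -3.3 -0.3] spin 0.054
[ 0.9 -3.2 -0.4] spin 0.054
[ 0.9 -3.2 -0.5] spin 0.054
```

Call:
send_rows([
  {"hand": -0.6,"slide": [0.8,-4,-0.4],"spin": 0.06},
  {"hand": -0.6,"slide": [0.8,-4,-0.5],"spin": 0.06},
])

```text
time: 16.6
tool_pos: [0.6312, 0.0156, 0.0675]
tool_rot: [-2.733, 1.519, 2.491]
contact_force: [4.9, 2.3, -2.5]
opening: 0.0183
```

```bash
python3 -c "
from dockfit import *
arc(.08,3)
"
```

```text
t 16.60 phi 2.271 R 41.6 z 67.5 yawerr -0.071 Ftan 5.4 Frad 0.8 Fz -2.5 M 0.22 op 0.0183 q6 -0.64 tilt [-0.042  0.032] T [ 0.15 -0.81 -0.01]
[ 0.9 -3.3 -0.4] spin 0.056
[ 0.9 -3.2 -0.5] spin 0.056
[ 0.9 -3.2 -0.5] spin 0.056
```

Call:
send_rows([
  {"hand": -0.6,"slide": [0.8,-4,-0.4],"spin": 0.06},
  {"hand": -0.6,"slide": [0.8,-4,-0.5],"spin": 0.06},
])

```text
time: 16.8
tool_pos: [0.6268, 0.013, 0.0674]
tool_rot: [-2.729, 1.525, 2.377]
contact_force: [4.8, 0.9, -0.9]
opening: 0.0181
```

```bash
python3 -c "
from dockfit import *
arc(.08,3)
"
```

```text
t 16.80 phi 2.392 R 41.6 z 67.4 yawerr -0.068 Ftan 4.7 Frad 1.3 Fz -0.9 M 0.20 op 0.0181 q6 -0.52 tilt [-0.033  0.032] T [ 0.09 -0.83  0.04]
[ 0.9 -3.3 -0.4] spin 0.057
[ 0.9 -3.3 -0.5] spin 0.057
[ 0.9 -3.2 -0.6] spin 0.057
```

Call:
send_rows([
  {"hand": -0.6,"slide": [0.8,-4,-0.4],"spin": 0.06},
  {"hand": -0.6,"slide": [0.8,-4,-0.5],"spin": 0.06},
])

```text
time: 17.0
tool_pos: [0.6224, 0.0112, 0.0674]
tool_rot: [-2.764, 1.532, 2.223]
contact_force: [4.4, 0.5, -3.6]
opening: 0.0183
```

```bash
python3 -c "
from dockfit import *
arc(.08,3)
"
```

```text
t 17.00 phi 2.508 R 41.6 z 67.4 yawerr -0.070 Ftan 4.3 Frad 1.1 Fz -3.6 M 0.18 op 0.0183 q6 -0.41 tilt [-0.024  0.031] T [ 0.   -0.89 -0.02]
[ 0.9 -3.3 -0.4] spin 0.057
[ 0.9 -3.3 -0.5] spin 0.057
[ 0.9 -3.2 -0.6] spin 0.057
```

Call:
send_rows([
  {"hand": -0.6,"slide": [0.8,-4,-0.4],"spin": 0.06},
  {"hand": -0.6,"slide": [0.8,-4,-0.5],"spin": 0.06},
])

```text
time: 17.2
tool_pos: [0.618, 0.0099, 0.0674]
tool_rot: [-2.858, 1.538, 2.011]
contact_force: [5.2, -0.6, -2.2]
opening: 0.0185
```

```bash
python3 -c "
from dockfit import *
arc(.08,3)
"
```

```text
t 17.20 phi 2.619 R 41.5 z 67.4 yawerr -0.078 Ftan 4.9 Frad 1.8 Fz -2.2 M 0.20 op 0.0185 q6 -0.30 tilt [-0.014  0.03 ] T [-0.08 -0.84 -0.  ]
[ 0.8 -3.3 -0.4] spin 0.054
[ 0.8 -3.3 -0.4] spin 0.054
[ 0.8 -3.2 -0.5] spin 0.054
```

Call:
send_rows([
  {"hand": -0.6,"slide": [0.6,-4,-0.4],"spin": 0.05},
  {"hand": -0.6,"slide": [0.6,-4,-0.5],"spin": 0.05},
])

```text
time: 17.4
tool_pos: [0.614, 0.0093, 0.0676]
tool_rot: [-3.081, 1.542, 1.69]
contact_force: [7.9, -0.4, -4.5]
opening: 0.0186
```

```bash
python3 -c "
from dockfit import *
arc(.08,3)
"
```

```text
t 17.40 phi 2.716 R 41.3 z 67.6 yawerr -0.078 Ftan 7.8 Frad 1.5 Fz -4.5 M 0.32 op 0.0186 q6 -0.20 tilt [-0.003  0.029] T [-0.13 -1.11  0.08]
[ 0.9 -3.3 -0.3] spin 0.054
[ 0.9 -3.3 -0.4] spin 0.054
[ 0.9 -3.2 -0.5] spin 0.054
```

Call:
send_rows([
  {"hand": -0.6,"slide": [0.5,-4,-0.4],"spin": 0.04},
])

```text
time: 17.5
tool_pos: [0.6123, 0.0092, 0.0678]
tool_rot: [3.03, 1.543, 1.48]
contact_force: [7.8, 0.2, -5.3]
opening: 0.0184
```

```bash
python3 -c "
from dockfit import *
arc(.08,1)
"
```

```text
t 17.50 phi 2.757 R 41.2 z 67.8 yawerr -0.076 Ftan 7.8 Frad 0.6 Fz -5.3 M 0.32 op 0.0184 q6 -0.16 tilt [0.003 0.028] T [-0.15 -1.21  0.04]
[ 2.8 -3.3 -1. ] spin 0.004
```

Call:
send_rows([
  {"hand": -0.6,"slide": [0.5,-4,-0.4],"spin": 0.04},
])

```text
time: 17.6
tool_pos: [0.6109, 0.0092, 0.068]
tool_rot: [2.835, 1.542, 1.247]
contact_force: [8.6, -0.7, -6.5]
opening: 0.0187
```

```bash
python3 -c "
from dockfit import *
arc(.08,1)
"
```

```text
t 17.60 phi 2.791 R 41.2 z 68.0 yawerr -0.080 Ftan 8.5 Frad 1.2 Fz -6.5 M 0.35 op 0.0187 q6 -0.12 tilt [0.009 0.027] T [-0.17 -1.39  0.01]
[ 3.  -3.3 -0.9] spin 0.0
```

Call:
send_rows([
  {"hand": -0.6,"slide": [0,-5,-0.4],"spin": 0.04},
])

```text
time: 17.7
tool_pos: [0.6088, 0.0093, 0.0687]
tool_rot: [2.637, 1.54, 1.01]
contact_force: [10.2, -0.3, -5.1]
opening: 0.0182
```

```bash
python3 -c "
from dockfit import *
arc(.08,1)
"
```

```text
t 17.70 phi 2.842 R 41.0 z 68.7 yawerr -0.068 Ftan 10.2 Frad 0.5 Fz -5.1 M 0.42 op 0.0182 q6 -0.09 tilt [0.016 0.026] T [-0.24 -1.5   0.01]
[ 3.7 -3.3 -0.8] spin 0.012
```

Call:
send_rows([
  {"hand": -0.5,"slide": [0,3,0],"spin": 0},
  {"hand": -0.4,"slide": [0,0,0],"spin": 0},
])

```text
time: 17.9
tool_pos: [0.6126, 0.009, 0.0698]
tool_rot: [2.561, 1.54, 0.94]
contact_force: [-0.1, 0.0, -0.8]
opening: 0.0256
```

```bash
python3 -c "
from dockfit import *
arc(.08,1)
"
```

```text
t 17.90 phi 2.749 R 41.5 z 69.8 yawerr -0.156 Ftan -0.1 Frad -0.0 Fz -0.8 M -0.01 op 0.0256 q6 -0.09 tilt [0.018 0.025] T [-0.1   0.05 -0.05]
[ 4.8 -3.5 -1. ] spin -0.076
```

Call:
send_rows([
  {"hand": -0.3,"slide": [-15,0,0],"spin": 0},
  {"hand": -0.3,"slide": [-35,0,0],"spin": 0},
  {"hand": -0.3,"slide": [-35,0,0],"spin": 0},
  {"hand": -0.3,"slide": [0,0,0],"spin": 0},
])

```text
time: 18.3
tool_pos: [0.6097, 0.007, 0.1569]
tool_rot: [2.711, 1.542, 1.099]
contact_force: [0.5, -0.5, 1.4]
opening: 0.032
```

```bash
python3 -c "
from dockfit import *
dk()
q,W=wrist('w15')
"
```

```text
t 18.3 tcp dock x 13.7 y -41.1 z 156.9 dyaw 0.246 tilt dock [0.005 0.028] F dock [ 0.6 -0.4  1.4] T [-0.14  0.02  0.  ] op 0.032 q6 -0.1
```

View pics/w15.png

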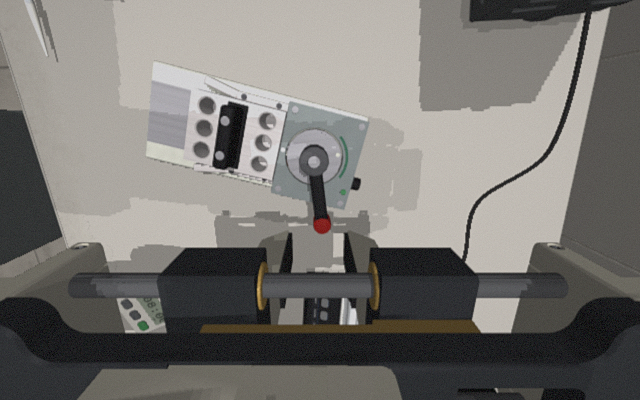

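```bash
python3 -c "
from dockfit import *
q,W=wrist('w16')
L=W[...,:2]-C; X=L@EX*1e3;Y=L@EY*1e3;Z=W[...,2]*1e3
bt=(Z>54.8)&(Z<61)&(abs(Y)<36)&(X>-130)&(X<-36)
print(np.round(np.percentile(X[bt],[.5,2,98]),1),rect(np.stack([X[bt],Y[bt]],1)))
for n in ['lever']:
  cs=[]
  for y in range(-50,-15,5):
    k=(abs(Y-y)<2)&(Z>73)&(Z<90)&(abs(X)<40)
    if k.sum()>5: cs.append((y,np.mean(np.percentile(X[k],[3,97]))))
  cs=np.array(cs);print(np.round(cs,1)); s=np.polyfit(cs[:,0],cs[:,1],1);print('cam',np.pi-np.arctan(-s[0]),s)
g=cv2.resize(q['pixels'][50:220,130:390],None,fx=3,fy=3,interpolation=cv2.INTER_CUBIC);cv2.imwrite('pics/w16c.png',g)
"
```

```text
[-116.9 -116.2  -37. ] (array([-76.7742,   1.8145]), array([81.5106, 64.0506]), 0.1)
[[-50.   21. ]
 [-45.   18.4]
 [-40.   16.4]
 [-35.   14.1]
 [-30.   12.5]
 [-25.   10.6]
 [-20.    8.5]]
cam 2.7546116999174743 [-0.40753012  0.23703117]
```

View pics/w16c.png

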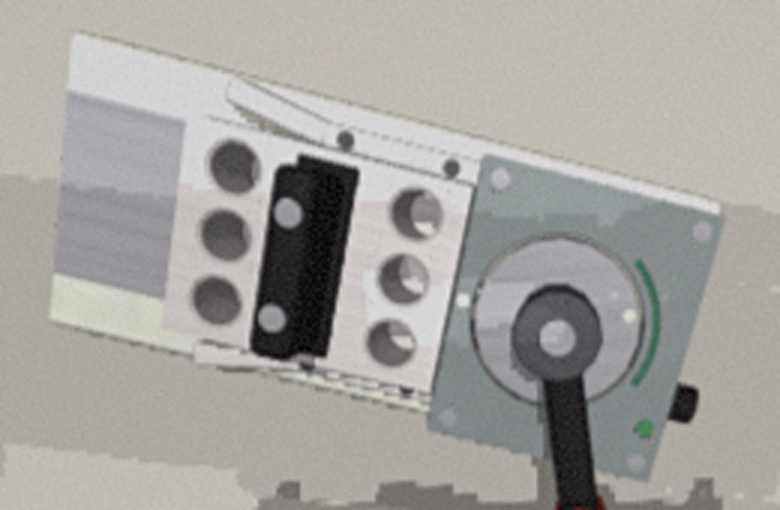

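```bash
python3 -c "
from dockfit import *
p=vision.read_camera('top'); W=pts(p)
for t in ['timer','petri_dish','beaker','reagent_white']:
    r=vision.cut_out(p,t)
    if r: print(t,round(r[0]['conf'],2),np.round(r[0]['uv']),np.round(np.nanmedian(W[r[0]['mask']],0),3))
dk(); print(job.hand_in())"
```

```text
timer 0.75 [362. 263.] [ 0.384 -0.144  0.014]
petri_dish 0.8 [213. 194.] [0.555 0.252 0.014]
beaker 0.56 [207. 162.] [0.639 0.268 0.033]
reagent_white 0.68 [400. 144.] [ 0.676 -0.232  0.069]
t 18.65 tcp dock x 10.7 y -41.6 z 150.5 dyaw 0.245 tilt dock [-0.005  0.026] F dock [ 0.5 -0.2 -0.4] T [-0.1   0.05  0.02] op 0.0321 q6 -0.1
the job is handed in; nothing more can be done
None
```

The job is handed in at 18.65 s of the 64 s allowed; no verdict was reported.

- **Seating the block:** I gripped the block by its rib and slid it drawbolt first along the slideway until it met the pads (about 8 N). I let it go there with the cam still open, at about -0.1 rad. It then measured x about -78.3 mm, inside the -80.5 mm limit.
- **Turning the cam:** I swung the lever clockwise between the open fingers. The push stayed at about 5 N or less until the block met the wall, then climbed to 10.2 N (about 0.42 N m), and I stopped there. The lever measured about 2.75 rad. I then backed off and raised the arm clear.

**Last checks:**
- **Block:** it had moved in about 3 mm since the pads, to x about -76 mm. No gap or pad shows at the end wall, and it sits square (0.1°).
- **Other things:** the timer, petri dish, beaker and bottle are within about 2 mm of where they were.
- **Robot:** it is about 15 cm above the bench and touches nothing.

**What disagreed or was not checked:**
- **Sideways position:** the block's y read 1.8 mm in the last view and about 0.1 mm earlier. I take this as wrist-camera calibration error, and either value is inside the ±4 mm limit.
- **Tool tilt:** the tool drifted up to about 5° off vertical during the moves and came back to about 1.5°.
- **Contact forces:** I did not measure the cam-on-bolt or block-on-wall force. That the block is tight rests on the lever force and the pictures.

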